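# Knock the jammed bushes out of the riser blocks

## Task

Some of the riser blocks on the knock-out stand have a brass bush jammed in the front: tip each of those over against the stop bar so that it lies face down across the two bars, then push its bush out from behind with the drift, through the access hole, so that it drops into the catch tray. Leave blocks without a bush standing on the stand, keep all the blocks on the stand and the other things on the bench where they are, and put the drift back upright in its holder when you are done.

Things in the scene. Friction and masses are not known exactly. Their poses are not given: they have to be found in the camera images.
- stand: knock-out stand screwed to the bench, 480 mm long. Origin on the bench under the robot-side face of the stop bar, half way along; x points away from the robot, y along the stand, z up. Its deck, on which the blocks stand, is x = -125 to 0 mm, top at z = 55 mm. Beyond it the stop bar, an open window and the far bar run the whole length
- stand_stop (a point): middle of the top robot-side edge of the stop bar: x = 0, z = 63 mm on the stand. The bar is 16 mm wide (x) and rises 8 mm over the deck. A block tipped over it ends level, face down across both bars (back face up, 108 mm over the bench), its foot end hanging 10 to 25 mm over the deck, so that its bore is over the window
- stand_window (a point): middle of the open window between the bars, level with their tops: x = 52, z = 63 mm on the stand. Window: x = 16 to 88 mm, y = -230 to 230 mm; the catch tray is its bottom (floor at z = 6 mm). Far bar: x = 88 to 138 mm, top at z = 63 mm. If a lying block's bore is not over the window, the block can be slid along the bars
- block0: aluminium riser block, 45 (x) x 56 (y) x 140 mm (z), 0.85 kg; origin under its centre, z up while it stands. A stepped bore runs along x at z = 70 mm: a 37 mm pocket, 27 mm deep, in its +x face (front, away from the robot) and a 31 mm access hole through the other 18 mm to its -x face (back). Pushed at its top towards +x (2 to 4 N) it tips; past its balance after 45 mm
- block1: another riser block, the same as block0 in every way; it may or may not have a bush in it
- block2: another riser block, the same as block0 in every way; it may or may not have a bush in it
- block3: another riser block, the same as block0 in every way; it may or may not have a bush in it
- block4: another riser block, the same as block0 in every way; it may or may not have a bush in it
- block0_hole (a point): centre of the access hole's mouth in the back (-x) face of block0: x = -22.5, y = 0, z = 70 mm on the block; faces up once the block lies on its front
- block1_hole (a point): centre of the access hole's mouth in the back (-x) face of block1: x = -22.5, y = 0, z = 70 mm on the block; faces up once the block lies on its front
- block2_hole (a point): centre of the access hole's mouth in the back (-x) face of block2: x = -22.5, y = 0, z = 70 mm on the block; faces up once the block lies on its front
- block3_hole (a point): centre of the access hole's mouth in the back (-x) face of block3: x = -22.5, y = 0, z = 70 mm on the block; faces up once the block lies on its front
- block4_hole (a point): centre of the access hole's mouth in the back (-x) face of block4: x = -22.5, y = 0, z = 70 mm on the block; faces up once the block lies on its front
- bush0: brass bush in block0's pocket; None: block0 is empty. 36 mm in diameter, 24 mm long, 0.18 kg, with an 8 mm bore too small for the drift; origin at its centre, x along its axis (the block's x while in it). It sits recessed, its origin 7 to 22 mm in front of the block's middle, held by friction (12 to 18 N to shift), and can only leave by the block's front
- bush1: brass bush in block1's pocket, the same as bush0; None: block1 is empty
- bush2: brass bush in block2's pocket, the same as bush0; None: block2 is empty
- bush3: brass bush in block3's pocket, the same as bush0; None: block3 is empty
- bush4: brass bush in block4's pocket, the same as bush0; None: block4 is empty
- drift: steel drift standing tip down in its holder, 158 mm long, 0.28 kg; origin at the centre of the tip, z up along it. Shank 16 mm in diameter, z = 0 to 90 mm; round black hand guard 40 mm in diameter, z = 90 to 98 mm; dark grip 20 x 20 mm square (sides along x and y), z = 98 to 153 mm; small striking head on top to 158 mm
- holder: loose hardwood drift holder, 85 x 85 x 62 mm, 0.9 kg; origin at the centre of its underside; in the middle of its top a 24 mm hole, 56 mm deep (floor at z = 6 mm), in which the drift stands loosely, upright or leaning up to 0.15 rad
- tin: bystander: tin, 66 mm in diameter, 125 mm high, origin under its centre
- pliers: bystander: pliers with red grips lying flat, about 130 mm long (x)
- locking_pliers: bystander: steel locking pliers lying flat, about 180 mm long (x)

How it is judged:
By the outcome, as a careful person would: the job done as asked, in the order asked, and still so for the second after the job is handed in, with the robot touching nothing.
Of bush0, bush1, bush2, bush3, bush4 only 3 to 4 are there at a start; the rules pass over those that are not, and their reading is None.
At some moment in a run one of holder may be knocked a few centimetres aside while the robot is not near it.
Once in a run the grip may slacken for a moment while it holds something.
It also fails if it takes over 208 s, if anything falls off the work surface, if the arm or the gripper's body presses on something with over 40 N, if the wrist force passes 120 N, or if a joint passes its speed limit or range.

## Robot

A 6-joint arm with a two-finger parallel gripper is mounted at the origin on the work surface. World frame = base frame: x ahead of the robot, y to its left, z up, the work surface at z = 0. Lengths are in m, angles in rad, forces in N, time in s.
With the tool pointing down it reaches from about 0.375 to 0.925 m from the base axis. Payload 5.7 kg.
Tool frame: the origin (TCP) lies at the very end of the fingers, on their centre line; the grasp point (between the pads) lies 19 mm behind it; z points along the fingers, y is the direction in which the jaws open and shut (so a half turn about z gives the same grasp; the last joint's range is limited). The gripper opens to 85 mm and grips with 20 to 120 N. Pads are 22 mm wide; open, the fingers measure 114 mm over their backs; the gripper's body (76 mm by 85 mm) begins 54 mm behind the grasp point. The pads swing forward as they close: fully open they stand 13 mm farther back than shut.
Start: joints at [1.13, 0.359, 1.51, -0, 1.272, -0.115], TCP at [0.192, 0.568, 0.231] pointing down, gripper open.
Joint ranges: [-2.97, 2.97], [-1.01, 2.36], [0.21, 2.38], [-0.96, 4.11], [0.2, 2.71], [-2.98, 2.98]. Speed limits (rad/s): [2.39, 2.39, 3.14, 3.14, 3.14, 3.14].

## Interface

Orientations are given as a 3x3 rotation matrix whose columns are the frame's x, y, z axes.
In Python, from station import get_state, cams, job gives the robot as it stands. The module is installed in compiled form; this text tells all that it offers.
- The arm moves only by the tool jog_arm, never from a script. Its argument "series" is one flat list of numbers, 6 for each row, row after row: the shift along the tool's x, y, z in m, then the turn, a rotation vector about the tool's x, y, z in degrees. In form: [tx, ty, tz, ax, ay, az, tx, ty, tz, ax, ay, az, ...]. A call has 1 to 5 rows; each row shifts and turns the commanded pose from where the row before left it, along the tool's axes as they then stand; what a row does not reach is not made up. A row lasts 1/8 s, in which the tool goes at most 62.5 mm and 10.7 degrees, less where a joint would pass 70% of its speed; a pose out of reach is approached as far as the arm can. A call with a gripper value outside its range is refused whole. "fingers" is the closure in counts, from 0 (fully open) to 255 (shut), set as the call begins (left out, the last holds). The fingers move at their own pace and stop on an object; "force" is the grip in N (left out, the last holds). Time passes only in rows, so rows that do not move let the fingers close. It gives the time, the measured TCP pose, the force and the opening at its end, in the units of the state.
- get_state(): the state, without advancing time (a new reading comes with each control period).
- cams.camera(name): name is "scene" or "top" or "wrist"; returns the picture (480x640x3 uint8, red, green, blue); there is no depth.
- cams.camera_info(name): a dict with "fx", "fy", "cx", "cy" (pixels), "pose" (4x4, takes a point from camera to world coordinates); the wrist camera has in their place "mount" (4x4, takes a point from camera to tool coordinates, whose origin is the TCP and whose axes are the flange's). Camera axes: x right, y up, looking along -z (the intrinsics and any distortion apply to the point x, -y, -z); pixel columns grow to the right and rows downward; lengths in m; the calibration is good to about 2 mm. A picture is of the moment at which its call begins: read the wrist's pose just before it. camera_info takes no time and is no camera call.
- job.sign_off(): hands the job in, once; it reports no verdict.
The state is a dict: "clock": time; "q": joint angles; "joint_vel": joint speeds; "joint_torque": joint torques, N m; "eef_pos": TCP position; "tool_rot": TCP orientation; "ft_force": force on the tool from outside, world axes, zero at the start; "torque": the same for the moment, N m; "width": opening from 0.0 (shut) to 1.0 (fully open).
Only numpy, scipy, OpenCV 4.12 (cv2) and the standard library are available. Lean on these libraries where they do the work, as an engineer would, in place of code of your own. Each camera call takes 0.05 s, during which the arm holds its last target.

## Working session

There is one attempt and no reset: what is moved stays moved. The work goes in short steps, Python scripts to look and compute and a tool call to move; the robot and the scene stay as the last step left them, time stands still between calls to the robot, and variables do not carry over. Pictures are saved under pics/ and viewed, and the job is handed in when it is done.

Besides the shell and the picture viewer there is one more tool, called after "Call:" by a JSON object that holds its "api" and its "payload". jog_arm: Moves the arm, as the interface text tells. Its arguments: {"type":"object","properties":{"series":{"type":"array","items":{"type":"number"}},"fingers":{"type":"number"},"force":{"type":"number"}},"required":["series"]}

```bash
mkdir -p pics; ls; cat > h.py <<'E'
import numpy as np, cv2
from station import get_state, cams, job
def snap(n,f):
    im=cams.camera(n); cv2.imwrite('pics/'+f,im[:,:,::-1]); return im
E
python3 - <<'E'
from h import *
np.set_printoptions(precision=4,suppress=True)
s=get_state(); print(s)
for n in ['scene','top','wrist']:
    print(n,cams.camera_info(n)); snap(n,n+'0.png')
E
```

```text
pics
{'clock': 0.0, 'q': array([ 1.1299,  0.3595,  1.5114,  0.    ,  1.2725, -0.1151]), 'joint_vel': array([-0.002 , -0.0004, -0.0022,  0.0021, -0.0007, -0.0005]), 'joint_torque': array([ -0.0019, -52.7608, -27.862 ,  -0.0005,   0.0136,  -0.    ]), 'eef_pos': array([0.1918, 0.5678, 0.2304]), 'tool_rot': array([[-0.9474,  0.3201, -0.0008],
       [ 0.3201,  0.9474, -0.0017],
       [ 0.0002, -0.0018, -1.    ]]), 'ft_force': array([ 0.5136,  0.3648, -0.4732]), 'torque': array([ 0.0017, -0.0044,  0.0227]), 'width': 0.9994574084732778}
scene {'fx': 595.4578343354094, 'fy': 595.4578343354094, 'cx': 320.7593170594341, 'cy': 243.495210002735, 'pose': array([[-0.7116, -0.4363,  0.5507,  1.293 ],
       [ 0.7022, -0.4152,  0.5784,  0.7383],
       [-0.0237,  0.7983,  0.6018,  0.8814],
       [ 0.    ,  0.    ,  0.    ,  1.    ]])}
top {'fx': 459.5338033754967, 'fy': 459.5338033754967, 'cx': 316.64031552808785, 'cy': 241.02489876036603, 'pose': array([[ 0.0121,  0.9941, -0.1076,  0.4727],
       [-0.9994,  0.0085, -0.0339, -0.0108],
       [-0.0328,  0.1079,  0.9936,  1.1396],
       [ 0.    ,  0.    ,  0.    ,  1.    ]])}
wrist {'fx': 355.71137207305264, 'fy': 355.71137207305264, 'cx': 318.117535015098, 'cy': 238.6222152074421, 'mount': array([[-0.0001,  0.9601,  0.2797,  0.0698],
       [ 1.    ,  0.    ,  0.0001, -0.0002],
       [ 0.0001,  0.2797, -0.9601, -0.1436],
       [ 0.    ,  0.    ,  0.    ,  1.    ]])}
```

View pics/scene0.png

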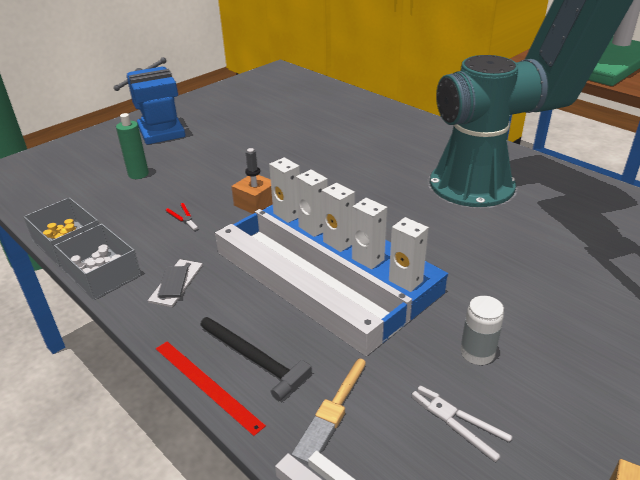

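View pics/top0.png

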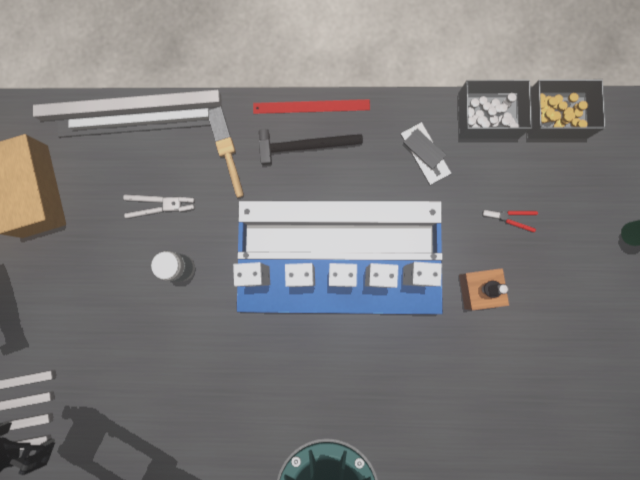

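View pics/wrist0.png

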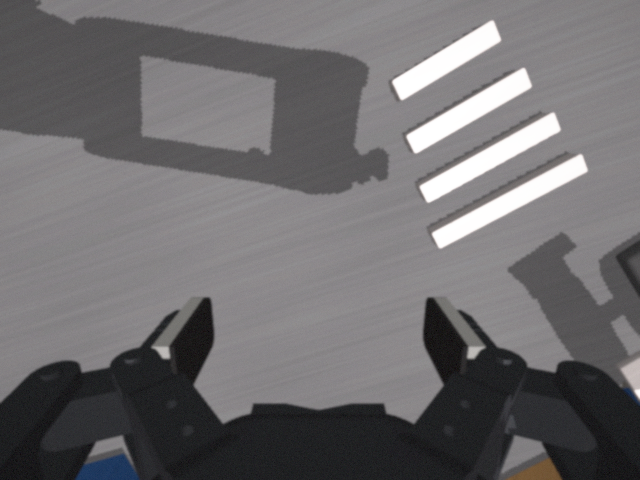

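```bash
cat >> h.py <<'E'
def proj(n,P):
    i=cams.camera_info(n); T=i['pose']; P=np.atleast_2d(P)
    c=(P-T[:3,3])@T[:3,:3]
    return np.c_[i['cx']+i['fx']*c[:,0]/-c[:,2], i['cy']-i['fy']*c[:,1]/-c[:,2]]
def ray(n,uv):
    i=cams.camera_info(n); 
    if n=='wrist':
        s=get_state(); T0=np.eye(4); T0[:3,:3]=s['tool_rot'];T0[:3,3]=s['eef_pos']; T=T0@i['mount']
    else: T=i['pose']
    uv=np.atleast_2d(uv)
    d=np.c_[(uv[:,0]-i['cx'])/i['fx'],-(uv[:,1]-i['cy'])/i['fy'],-np.ones(len(uv))]@T[:3,:3].T
    return T[:3,3],d
def atz(n,uv,z):
    o,d=ray(n,uv); return o+d*((z-o[2])/d[:,2])[:,None]
E
python3 - <<'E'
import cv2
im=cv2.imread('pics/scene0.png'); cv2.imwrite('pics/s1.png',cv2.resize(im[140:350,200:460],None,fx=3,fy=2.8,interpolation=2)[:600,:800])
im=cv2.imread('pics/top0.png'); cv2.imwrite('pics/t1.png',cv2.resize(im[190:325,225:525],None,fx=2.66,fy=2.66,interpolation=2))
E
```

```text
(no output)
```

View pics/s1.png

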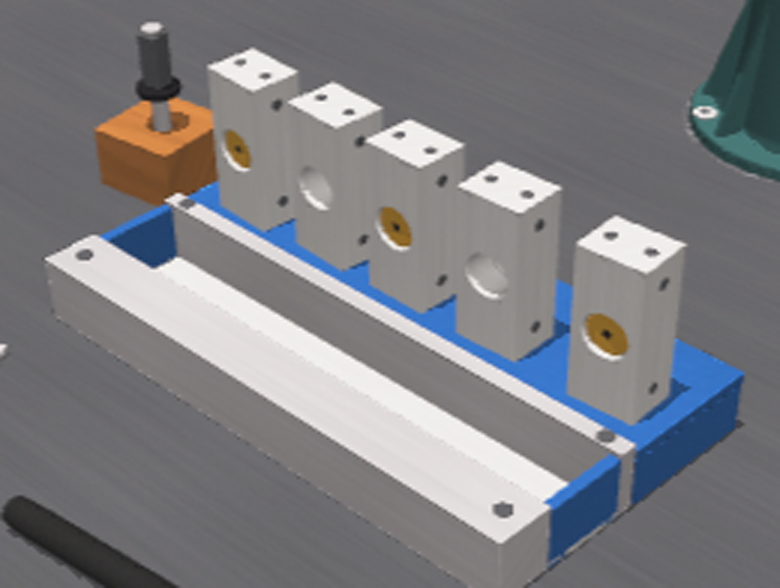

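View pics/t1.png

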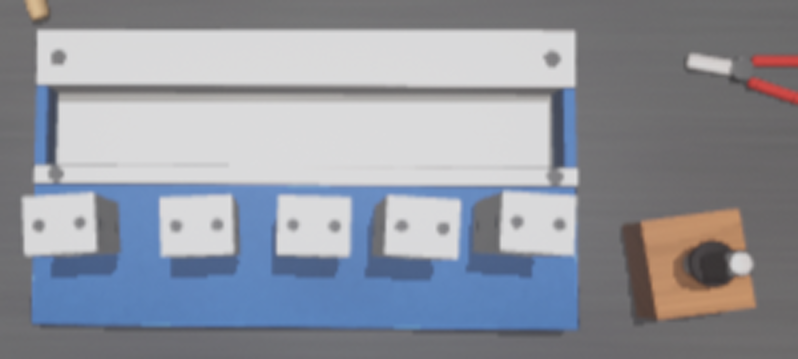

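```bash
python3 - <<'E'
from h import *
np.set_printoptions(precision=4,suppress=True)
f=lambda L:np.array(L,float)/2.66+[225,190]
print('farbar',atz('top',f([(37,30),(575,30),(577,87),(38,86)]),.063))
print('stopbar',atz('top',f([(33,183),(578,185),(578,168),(34,166)]),.063))
B=[[(22,197),(96,193),(97,254),(26,257)],[(159,197),(233,194),(235,256),(161,258)],[(277,196),(351,196),(351,256),(276,256)],[(387,195),(461,199),(458,259),(384,254)],[(501,191),(576,196),(575,255),(499,251)]]
for b in B:
    p=atz('top',f(b),.195)
    d=p[1]-p[0]+p[2]-p[3]
    print('block',p.mean(0),np.degrees(np.arctan2(d[0],-d[1])), np.linalg.norm(d)/2)
h=atz('top',f([(640,222),(739,209),(756,306),(656,321)]),.062); print('holder',h.mean(0),h)
print('driftguard/headtop',atz('top',f([(712,264)]),.094),atz('top',f([(741,264)]),.164))
s=np.array([(152,28)])/[3,2.8]+[200,140]
# triangulate head
o1,d1=ray('top',f([(741,264)])); o2,d2=ray('scene',s)
A=np.c_[d1[0],-d2[0]]; t=np.linalg.lstsq(A,o2-o1,rcond=None)[0]; print('head',o1+t[0]*d1[0],o2+t[1]*d2[0])
s=np.array([(158,90)])/[3,2.8]+[200,140]
o1,d1=ray('top',f([(712,264)])); o2,d2=ray('scene',s)
A=np.c_[d1[0],-d2[0]]; t=np.linalg.lstsq(A,o2-o1,rcond=None)[0]; print('guard',o1+t[0]*d1[0],o2+t[1]*d2[0])
E
```

```text
farbar [[ 0.6834  0.2133  0.063 ]
 [ 0.6861 -0.2668  0.063 ]
 [ 0.635  -0.2677  0.063 ]
 [ 0.6325  0.2108  0.063 ]]
stopbar [[ 0.5455  0.2126  0.063 ]
 [ 0.5484 -0.2671  0.063 ]
 [ 0.5633 -0.2673  0.063 ]
 [ 0.5606  0.2122  0.063 ]]
block [0.504 0.163 0.195] 3.3734851644199275 0.05654404516497411
block [0.5044 0.0568 0.195 ] 2.5583115545666755 0.05728748372310361
block [ 0.5056 -0.0333  0.195 ] 0.6284505305635802 0.05729299875599877
block [ 0.5059 -0.1167  0.195 ] -2.85886525228589 0.056630914072031406
block [ 0.5096 -0.2046  0.195 ] -2.8123398798918777 0.05740516800464492
holder [ 0.4807 -0.369   0.062 ] [[ 0.5167 -0.3203  0.062 ]
 [ 0.529  -0.4058  0.062 ]
 [ 0.4455 -0.4177  0.062 ]
 [ 0.4315 -0.3321  0.062 ]]
driftguard/headtop [[ 0.4808 -0.3703  0.094 ]] [[ 0.4806 -0.3686  0.164 ]]
head [ 0.4806 -0.3696  0.1613] [ 0.478  -0.3672  0.1603]
guard [ 0.4808 -0.3695  0.0962] [ 0.4789 -0.3676  0.0955]
```

```bash
cat >> h.py <<'E'
from scipy.spatial.transform import Rotation as Ro
def Rdown(yaw):  # tool x at world angle 180+yaw deg, z down
    a=np.radians(180+yaw); x=np.array([np.cos(a),np.sin(a),0]); z=np.array([0,0,-1.]); return np.c_[x,np.cross(z,x),z]
def plan(wps,step=.060,start=None):
    """wps: list of (pos,yaw[,step])"""
    s=get_state(); p,R=(s['eef_pos'],s['tool_rot']) if start is None else start
    print('from',p.round(4),'w',round(s['width'],3),'t',round(s['clock'],2),'F',s['ft_force'].round(1))
    out=[]
    for w in wps:
        t=np.array(w[0]);Rt=Rdown(w[1]);st=w[2] if len(w)>2 else step
        rv=Ro.from_matrix(R.T@Rt).as_rotvec()
        n=int(np.ceil(max(np.linalg.norm(t-p)/st,np.degrees(np.linalg.norm(rv))/10,1e-9)))
        for k in range(n):
            rem=n-k
            rv=Ro.from_matrix(R.T@Rt).as_rotvec()/rem
            d=np.round(R.T@(t-p)/rem,4); rv=np.round(np.degrees(rv),1)
            out.append([*d,*rv]); p=p+R@d; R=R@Ro.from_rotvec(np.radians(rv)).as_matrix()
    for i in range(0,len(out),5): print([float(v)+0 for r in out[i:i+5] for v in r])
    print('end',p.round(4))
E
python3 - <<'E'
from h import *
plan([((.452,.163,.231),0),((.452,.163,.180),0)])
E
```

```text
from [0.1918 0.5679 0.2306] w 1.003 t 0.15 F [0.5 0.1 0.3]
[-0.0418, -0.0334, 0.0, 0.0, 0.0, -2.1, -0.0405, -0.0349, 0.0, 0.0, 0.0, -2.1, -0.0392, -0.0363, 0.0, 0.0, 0.0, -2.1, -0.0379, -0.0378, 0.0, 0.0, 0.0, -2.1, -0.0365, -0.0391, 0.0, 0.0, 0.0, -2.1]
[-0.035, -0.0404, 0.0, 0.0, 0.0, -2.0, -0.0336, -0.0416, 0.0, 0.0, 0.0, -2.1, -0.032, -0.0429, 0.0, 0.0, 0.0, -2.0, -0.0305, -0.0439, 0.0, -0.1, 0.0, -2.1, -0.0001, 0.0, 0.051, 0.0, 0.0, 0.0]
end [0.452 0.163 0.18 ]
```

Call:
{"api": "jog_arm", "payload": {"series": [-0.042,-0.033,0,0,0,-2.1,-0.041,-0.035,0,0,0,-2.1,-0.039,-0.036,0,0,0,-2.1,-0.038,-0.038,0,0,0,-2.1,-0.037,-0.039,0,0,0,-2.1], "fingers": 255, "force": 60}}

```text
clock: 0.78
eef_pos: [0.3383, 0.3421, 0.2312]
tool_rot: [[-0.99, 0.14, -0.0], [0.14, 0.99, -0.0], [-0.0, -0.0, -1.0]]
ft_force: [0.6, 0.1, -0.2]
width: 0.001
```

Call:
{"api": "jog_arm", "payload": {"series": [-0.035,-0.04,0,0,0,-2.0,-0.034,-0.042,0,0,0,-2.1,-0.032,-0.043,0,0,0,-2.0,-0.03,-0.044,0,0,0,-2.1,0,0,0,0,0,0]}}

```text
clock: 1.4
eef_pos: [0.4553, 0.1606, 0.2313]
tool_rot: [[-1.0, 0.004, 0.001], [0.004, 1.0, -0.001], [-0.001, -0.001, -1.0]]
ft_force: [-0.7, 0.6, 0.0]
width: -0.001
```

```bash
python3 - <<'E'
from h import *
snap('wrist','w1.png')
plan([((.450,.163,.231),0),((.450,.163,.180),0)])
E
```

```text
from [0.4538 0.1622 0.2311] w -0.001 t 1.45 F [-0.2  0.4 -0.4]
[0.0038, 0.0008, 0.0001, 0.0, 0.0, -0.2, 0.0, 0.0, 0.051, 0.0, 0.0, 0.0]
end [0.45  0.163 0.18 ]
```

View pics/w1.png

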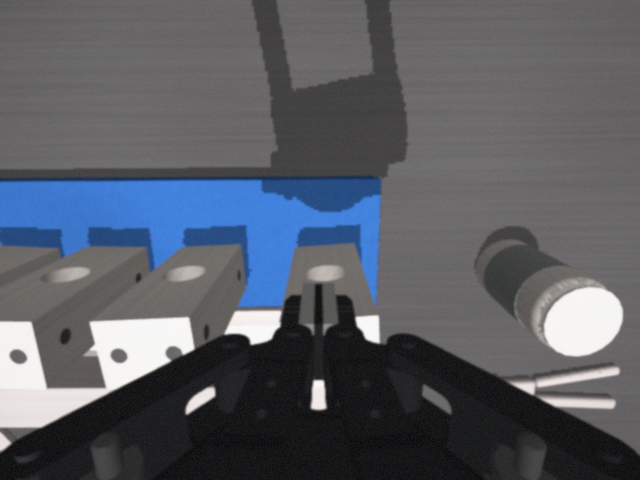

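Call:
{"api": "jog_arm", "payload": {"series": [0.002,0.001,0.051,0,0,0,0,0,0,0,0,0,-0.01,0,0,0,0,0,-0.008,0,0,0,0,0,-0.006,0,0,0,0,0]}}

```text
clock: 2.08
eef_pos: [0.4764, 0.1649, 0.1815]
tool_rot: [[-1.0, -0.001, 0.001], [-0.001, 1.0, 0.0], [-0.001, 0.0, -1.0]]
ft_force: [-2.0, 0.4, 1.7]
width: -0.002
```

Call:
{"api": "jog_arm", "payload": {"series": [-0.006,0,0,0,0,0,-0.006,0,0,0,0,0,-0.006,0,0,0,0,0,-0.006,0,0,0,0,0,-0.004,0,0,0,0,0]}}

```text
clock: 2.7
eef_pos: [0.504, 0.1644, 0.1803]
tool_rot: [[-1.0, -0.0, 0.0], [-0.0, 1.0, -0.0], [-0.0, -0.0, -1.0]]
ft_force: [-0.2, 1.1, 0.6]
width: -0.003
```

```bash
python3 - <<'E'
from h import *
im=snap('scene','s2.png'); cv2.imwrite('pics/s2c.png',cv2.resize(im[140:350,200:460,::-1],None,fx=2.5,fy=2.5))
plan([])
E
```

```text
from [0.5045 0.1644 0.1803] w 0.004 t 2.75 F [ 1.9 -0.1  0.1]
end [0.5045 0.1644 0.1803]
```

View pics/s2c.png

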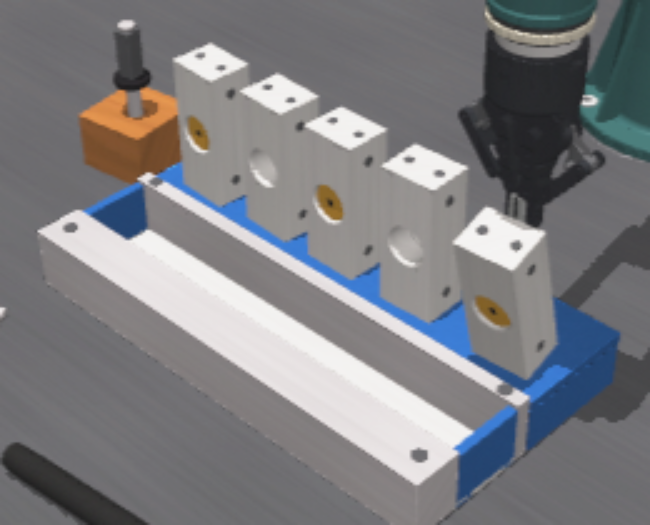

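Call:
{"api": "jog_arm", "payload": {"series": [-0.004,0,0,0,0,0,-0.004,0,0,0,0,0,-0.004,0,0,0,0,0,-0.004,0,0,0,0,0,-0.003,0,0,0,0,0]}}

```text
clock: 3.38
eef_pos: [0.5226, 0.1645, 0.1803]
tool_rot: [[-1.0, -0.001, 0.0], [-0.001, 1.0, -0.0], [-0.0, -0.0, -1.0]]
ft_force: [-0.3, -0.0, 0.6]
width: 0.004
```

Call:
{"api": "jog_arm", "payload": {"series": [0,0,0,0,0,0,0,0,0,0,0,0]}}

```text
clock: 3.62
eef_pos: [0.5221, 0.1645, 0.1802]
tool_rot: [[-1.0, -0.001, -0.0], [-0.001, 1.0, -0.0], [0.0, -0.0, -1.0]]
ft_force: [0.1, -0.9, 0.4]
width: 0.004
```

```bash
python3 - <<'E'
from h import *
im=snap('scene','s3.png'); cv2.imwrite('pics/s3c.png',cv2.resize(im[140:350,200:460,::-1],None,fx=2.5,fy=2.5))
plan([((.49,.163,.180),0),((.450,.163,.225),0),((.450,-.033,.225),0),((.450,-.033,.180),0)])
E
```

```text
from [0.5221 0.1645 0.1802] w -0.001 t 3.67 F [-0.1  0.1  0.3]
[0.0321, -0.0015, 0.0003, 0.0, 0.0, 0.0, 0.02, 0.0, -0.0225, 0.0, 0.0, 0.0, 0.02, 0.0001, -0.0225, 0.0, 0.0, 0.0, 0.0, -0.049, 0.0, 0.0, 0.0, 0.0, 0.0001, -0.049, 0.0, 0.0, 0.0, 0.0]
[0.0, -0.049, 0.0, 0.0, 0.0, 0.0, 0.0001, -0.049, 0.0, 0.0, 0.0, 0.0, -0.0001, 0.0, 0.045, 0.0, 0.0, 0.0]
end [ 0.45  -0.033  0.18 ]
```

View pics/s3c.png

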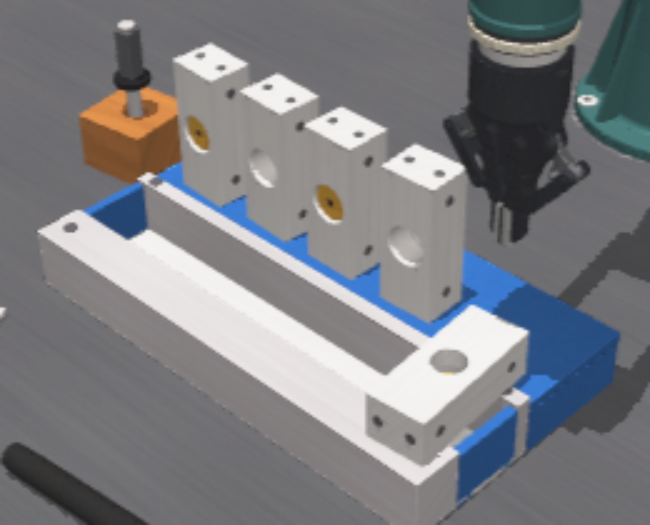

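Call:
{"api": "jog_arm", "payload": {"series": [0.032,-0.001,0,0,0,0,0.02,0,-0.023,0,0,0,0.02,0,-0.022,0,0,0,0,-0.049,0,0,0,0,0,-0.049,0,0,0,0]}}

```text
clock: 4.3
eef_pos: [0.4502, 0.0649, 0.2259]
tool_rot: [[-1.0, -0.003, 0.001], [-0.003, 1.0, -0.0], [-0.001, -0.0, -1.0]]
ft_force: [0.5, -0.5, 0.4]
width: -0.0
```

Call:
{"api": "jog_arm", "payload": {"series": [0,-0.049,0,0,0,0,0,-0.05,0,0,0,0,0,0,0.045,0,0,0,0,0,0,0,0,0]}}

```text
clock: 4.8
eef_pos: [0.4475, -0.0335, 0.1783]
tool_rot: [[-1.0, 0.001, -0.006], [0.001, 1.0, 0.002], [0.006, 0.002, -1.0]]
ft_force: [-0.1, 0.1, 0.3]
width: 0.003
```

```bash
python3 - <<'E'
from h import *
plan([((.469,-.033,.180),0.3),((.516,-.033,.180),.3,.006),((.527,-.033,.180),.3,.004)])
E
```

```text
from [ 0.4475 -0.0335  0.1783] w 0.003 t 4.8 F [-0.1  0.1  0.3]
[-0.0215, 0.0005, -0.0019, 0.1, -0.4, -0.4, -0.0059, 0.0, 0.0, 0.0, 0.0, 0.0, -0.0059, 0.0, 0.0, 0.0, 0.0, 0.0, -0.0059, 0.0, 0.0, 0.0, 0.0, 0.0, -0.0059, -0.0001, 0.0, 0.0, 0.0, 0.0]
[-0.0058, 0.0, 0.0, 0.0, 0.0, 0.0, -0.0059, -0.0001, 0.0, 0.0, 0.0, 0.0, -0.0058, 0.0, 0.0, 0.0, 0.0, 0.0, -0.0059, -0.0001, 0.0001, 0.0, 0.0, 0.0, -0.0037, 0.0, 0.0, 0.0, 0.0, 0.0]
[-0.0036, 0.0, 0.0, 0.0, 0.0, 0.0, -0.0037, -0.0001, 0.0, 0.0, 0.0, 0.0]
end [ 0.527 -0.033  0.18 ]
```

Call:
{"api": "jog_arm", "payload": {"series": [-0.02,0.0005,0,0,0,0,-0.006,0,0,0,0,0,-0.006,0,0,0,0,0,-0.006,0,0,0,0,0,-0.006,0,0,0,0,0]}}

```text
clock: 5.42
eef_pos: [0.4947, -0.0329, 0.1805]
tool_rot: [[-1.0, -0.001, 0.0], [-0.001, 1.0, -0.0], [-0.0, -0.0, -1.0]]
ft_force: [-0.5, -0.5, 1.3]
width: -0.001
```

Call:
{"api": "jog_arm", "payload": {"series": [-0.006,0,0,0,0,0,-0.006,0,0,0,0,0,-0.006,0,0,0,0,0,-0.005,0,0,0,0,0,-0.004,0,0,0,0,0]}}

```text
clock: 6.05
eef_pos: [0.5218, -0.0331, 0.1803]
tool_rot: [[-1.0, -0.001, -0.0], [-0.001, 1.0, -0.0], [0.0, -0.0, -1.0]]
ft_force: [0.3, -1.0, 0.7]
width: 0.001
```

Call:
{"api": "jog_arm", "payload": {"series": [-0.004,0,0,0,0,0,-0.004,0,0,0,0,0,0,0,0,0,0,0,0,0,0,0,0,0]}}

```text
clock: 6.55
eef_pos: [0.5292, -0.033, 0.1803]
tool_rot: [[-1.0, -0.001, -0.0], [-0.001, 1.0, -0.0], [0.0, -0.0, -1.0]]
ft_force: [-0.7, 0.6, -0.6]
width: 0.001
```

```bash
python3 - <<'E'
from h import *
im=snap('scene','s4.png'); cv2.imwrite('pics/s4c.png',cv2.resize(im[140:350,200:460,::-1],None,fx=2.5,fy=2.5))
plan([((.49,-.033,.180),0),((.450,-.033,.225),0),((.450,-.205,.225),-1),((.450,-.205,.180),-1)])
E
```

```text
from [ 0.5292 -0.033   0.1802] w 0.003 t 6.6 F [-0.6 -0.7 -0. ]
[0.0392, 0.0, 0.0003, 0.0, 0.0, 0.0, 0.02, 0.0, -0.0225, 0.0, 0.0, 0.0, 0.02, 0.0, -0.0225, 0.0, 0.0, 0.0, 0.0, -0.0573, 0.0, 0.0, 0.0, 0.3, -0.0002, -0.0573, 0.0, 0.0, 0.0, 0.4]
[-0.0007, -0.0574, 0.0, 0.0, 0.0, 0.3, 0.0, 0.0, 0.045, 0.0, 0.0, 0.0]
end [ 0.45  -0.205  0.18 ]
```

View pics/s4c.png

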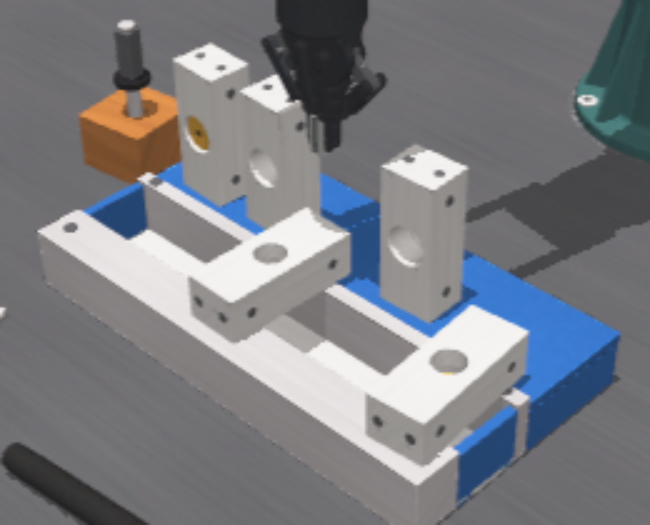

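Call:
{"api": "jog_arm", "payload": {"series": [0.039,0,0,0,0,0,0.02,0,-0.023,0,0,0,0.02,0,-0.022,0,0,0,0,-0.057,0,0,0,0.3,0,-0.057,0,0,0,0.4]}}

```text
clock: 7.22
eef_pos: [0.4502, -0.1479, 0.2261]
tool_rot: [[-1.0, 0.01, 0.002], [0.01, 1.0, -0.001], [-0.002, -0.001, -1.0]]
ft_force: [0.0, -1.4, 0.1]
width: -0.0
```

Call:
{"api": "jog_arm", "payload": {"series": [0,-0.058,0,0,0,0.3,0,0,0.045,0,0,0,0,0,0,0,0,0,-0.02,0,0,0,0,0,0,0,0,0,0,0]}}

```text
clock: 7.85
eef_pos: [0.471, -0.2052, 0.1817]
tool_rot: [[-1.0, 0.015, 0.002], [0.015, 1.0, -0.001], [-0.002, -0.001, -1.0]]
ft_force: [-0.5, -0.0, 0.0]
width: -0.001
```

```bash
python3 - <<'E'
from h import *
plan([((.520,-.205,.180),-1,.006),((.531,-.205,.180),-1,.004)])
E
```

```text
from [ 0.471  -0.2052  0.1817] w -0.001 t 7.85 F [-0.5 -0.   0. ]
[-0.0054, 0.0001, 0.0002, 0.0, 0.0, 0.0, -0.0054, 0.0001, 0.0002, 0.0, 0.0, 0.0, -0.0055, 0.0001, 0.0002, 0.0, 0.0, 0.0, -0.0054, 0.0001, 0.0002, 0.0, 0.0, 0.0, -0.0055, 0.0001, 0.0002, 0.0, 0.0, 0.0]
[-0.0054, 0.0001, 0.0002, 0.0, 0.0, 0.0, -0.0055, 0.0001, 0.0002, 0.0, 0.0, 0.0, -0.0054, 0.0001, 0.0002, 0.0, 0.1, 0.1, -0.0055, 0.0001, 0.0002, -0.1, 0.0, 0.0, -0.0037, 0.0001, 0.0, 0.0, 0.0, 0.0]
[-0.0036, 0.0001, 0.0, 0.0, 0.0, 0.0, -0.0037, 0.0, 0.0, 0.0, 0.0, 0.0]
end [ 0.531 -0.205  0.18 ]
```

Call:
{"api": "jog_arm", "payload": {"series": [-0.006,0,0,0,0,0,-0.006,0,0,0,0,0,-0.006,0,0,0,0,0,-0.006,0,0,0,0,0,-0.006,0,0,0,0,0]}}

```text
clock: 8.48
eef_pos: [0.5, -0.206, 0.1803]
tool_rot: [[-1.0, 0.017, 0.0], [0.017, 1.0, -0.0], [-0.0, -0.0, -1.0]]
ft_force: [-0.5, 0.7, 0.5]
width: 0.001
```

Call:
{"api": "jog_arm", "payload": {"series": [-0.006,0,0,0,0,0,-0.006,0,0,0,0,0,-0.006,0,0,0,0,0,-0.004,0,0,0,0,0,-0.004,0,0,0,0,0]}}

```text
clock: 9.1
eef_pos: [0.5257, -0.2063, 0.1803]
tool_rot: [[-1.0, 0.017, -0.0], [0.017, 1.0, -0.0], [0.0, -0.0, -1.0]]
ft_force: [0.3, -0.4, -0.3]
width: 0.001
```

Call:
{"api": "jog_arm", "payload": {"series": [-0.004,0,0,0,0,0,0,0,0,0,0,0,0,0,0,0,0,0]}}

```text
clock: 9.48
eef_pos: [0.5293, -0.2063, 0.1803]
tool_rot: [[-1.0, 0.017, -0.0], [0.017, 1.0, 0.0], [0.0, -0.0, -1.0]]
ft_force: [0.8, 0.7, -0.1]
width: 0.005
```

```bash
python3 - <<'E'
from h import *
im=snap('scene','s5.png'); cv2.imwrite('pics/s5c.png',cv2.resize(im[140:350,200:460,::-1],None,fx=2.5,fy=2.5))
plan([((.49,-.205,.180),0),((.45,-.205,.225),0),((.440,-.3695,.25),0)])
E
```

```text
from [ 0.5293 -0.2064  0.1803] w -0.001 t 9.53 F [0.9 0.4 0.2]
[0.0393, 0.0007, 0.0003, 0.0, 0.0, -1.0, 0.02, 0.0, -0.0225, 0.0, 0.0, 0.0, 0.02, 0.0, -0.0225, 0.0, 0.0, 0.0, 0.0034, -0.0548, -0.0083, 0.0, 0.0, 0.0, 0.0034, -0.0548, -0.0083, 0.0, 0.0, 0.0]
[0.0033, -0.0549, -0.0084, 0.0, 0.0, 0.0]
end [ 0.44   -0.3695  0.25  ]
```

View pics/s5c.png

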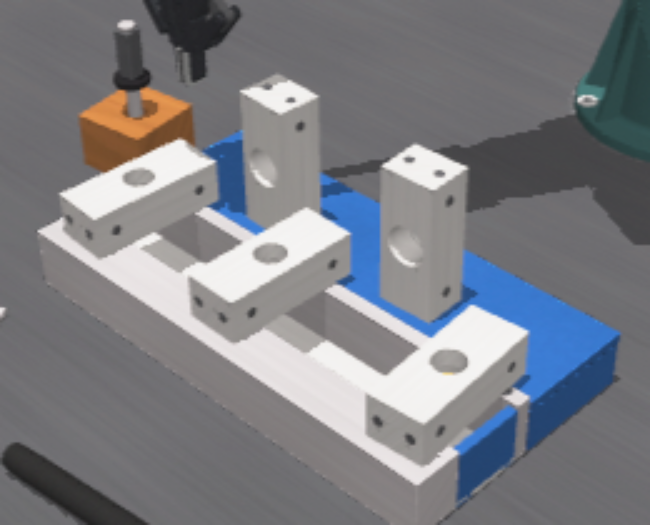

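Call:
{"api": "jog_arm", "payload": {"series": [0.01,0,-0.045,0,0,-1,0,0,-0.045,0,0,0,-0.007,-0.055,0,0,0,0,-0.007,-0.055,0,0,0,0,-0.007,-0.053,0,0,0,0], "fingers": 0}}

```text
clock: 10.15
eef_pos: [0.5406, -0.3708, 0.2707]
tool_rot: [[-1.0, -0.001, 0.0], [-0.001, 1.0, -0.0], [-0.0, -0.0, -1.0]]
ft_force: [1.6, 1.1, -0.6]
width: 0.996
```

Call:
{"api": "jog_arm", "payload": {"series": [0,0,0,0,0,0,0,0,0,0,0,0,0,0,0,0,0,0]}}

```text
clock: 10.52
eef_pos: [0.5404, -0.3677, 0.2704]
tool_rot: [[-1.0, -0.002, -0.0], [-0.002, 1.0, 0.001], [0.0, 0.001, -1.0]]
ft_force: [0.3, 0.2, 0.6]
width: 1.001
```

```bash
python3 - <<'E'
from h import *
plan([])
snap('wrist','w2.png')
im=snap('top','t2.png'); cv2.imwrite('pics/t2c.png',cv2.resize(im[190:325,225:525,::-1],None,fx=2.66,fy=2.66,interpolation=2))
E
```

```text
from [ 0.5404 -0.3677  0.2704] w 1.001 t 10.53 F [0.3 0.2 0.6]
end [ 0.5404 -0.3677  0.2704]
```

View pics/w2.png

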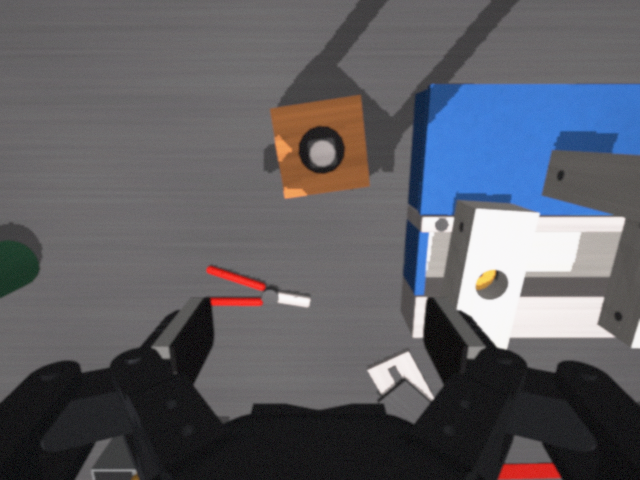

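View pics/t2c.png

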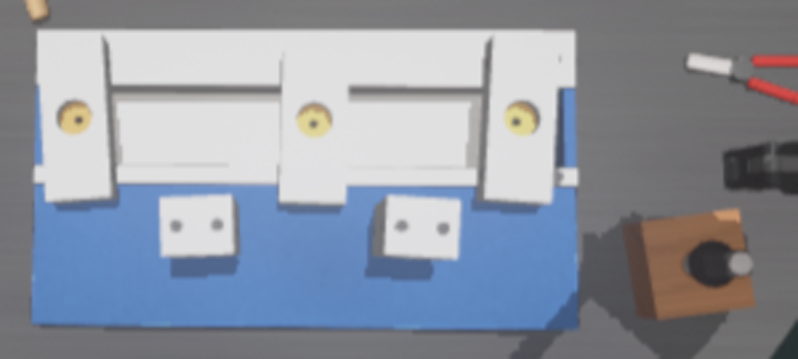

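```bash
python3 - <<'E'
from h import *
np.set_printoptions(precision=4,suppress=True)
im=cv2.imread('pics/w2.png'); c=im[80:215,250:390]; c=np.clip(c.astype(float)*1.0,0,255)
c=(255*(c/255)**.5).astype('uint8')
cv2.imwrite('pics/w2c.png',cv2.resize(c,None,fx=4,fy=4,interpolation=2))
print(atz('wrist',[(322,152)],.164),atz('wrist',[(321,149)],.104), atz('wrist',[(271,110),(361,96),(370,185),(286,198)],.062))
f=lambda L:np.array(L,float)/2.66+[225,190]
print('holes',atz('top',f([(74.5,118),(313.5,120.5),(521.5,119)]),.108))
g=[[(40,38),(103,36),(112,200),(46,203)],[(283,60),(347,60),(346,205),(279,203)],[(494,38),(559,42),(552,204),(484,201)]]
for b in g:
    p=atz('top',f(b),.108); print(p[:,:2].round(4).tolist(), np.degrees(np.arctan2(*(p[1]-p[2]+p[0]-p[3])[[1,0]])))
E
```

```text
[[ 0.4818 -0.3659  0.164 ]] [[ 0.482  -0.3662  0.104 ]] [[ 0.4483 -0.4126  0.062 ]
 [ 0.436  -0.3291  0.062 ]
 [ 0.518  -0.3173  0.062 ]
 [ 0.5311 -0.4006  0.062 ]]
holes [[ 0.5984  0.1693  0.108 ]
 [ 0.5979 -0.0347  0.108 ]
 [ 0.6006 -0.21    0.108 ]]
[[0.6676, 0.2011], [0.6697, 0.1466], [0.5287, 0.1355], [0.5255, 0.1917]] 4.151832249264226
[[0.6498, -0.0083], [0.6501, -0.0629], [0.5265, -0.0624], [0.5276, -0.006]] -0.6496087358485036
[[0.6699, -0.1876], [0.6667, -0.2425], [0.5291, -0.2345], [0.531, -0.1779]] -3.6547332939195054
```

View pics/w2c.png

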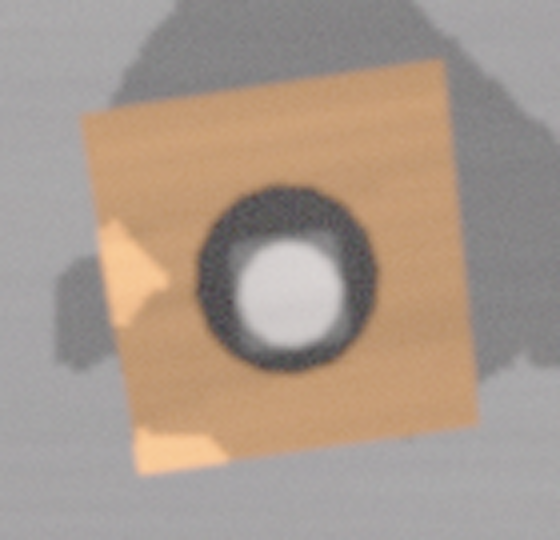

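```bash
python3 - <<'E'
from h import *
plan([((.4815,-.3675,.230),8),((.4815,-.3675,.109),8,.045)])
E
```

```text
from [ 0.5406 -0.3678  0.2706] w 1.002 t 10.62 F [-0.4  0.   0.2]
[0.0296, 0.0002, 0.0203, 0.0, 0.0, -3.9, 0.0294, 0.0023, 0.0203, 0.0, 0.0, -4.0, 0.0, 0.0, 0.0403, 0.0, 0.0, 0.0, 0.0, 0.0, 0.0403, 0.0, 0.0, 0.0, 0.0, -0.0001, 0.0404, 0.0, 0.0, 0.0]
end [ 0.4815 -0.3675  0.109 ]
```

Call:
{"api": "jog_arm", "payload": {"series": [0.03,0,0.02,0,0,-4,0.029,0.002,0.02,0,0,-4,0,0,0,0,0,0,0,0,0.02,0,0,0,0,0,0,0,0,0]}}

```text
clock: 11.25
eef_pos: [0.482, -0.3685, 0.2101]
tool_rot: [[-0.99, -0.14, -0.0], [-0.14, 0.99, 0.001], [0.0, 0.001, -1.0]]
ft_force: [0.6, 0.3, -0.1]
width: 1.005
```

Call:
{"api": "jog_arm", "payload": {"series": [0,0,0.035,0,0,0,0,0,0.035,0,0,0,0,0,0.032,0,0,0,0,0,0,0,0,0]}}

```text
clock: 11.75
eef_pos: [0.4812, -0.3681, 0.1071]
tool_rot: [[-0.99, -0.14, -0.003], [-0.14, 0.99, 0.003], [0.002, 0.003, -1.0]]
ft_force: [-0.9, -0.4, 0.4]
width: 0.997
```

```bash
python3 - <<'E'
from h import *
plan([((.4815,-.3675,.109),8,.045)])
snap('wrist','w3.png')
E
```

```text
from [ 0.4812 -0.3681  0.1071] w 0.997 t 11.75 F [-0.9 -0.4  0.4]
[-0.0004, 0.0006, -0.0019, 0.2, -0.1, 0.0]
end [ 0.4815 -0.3675  0.109 ]
```

View pics/w3.png

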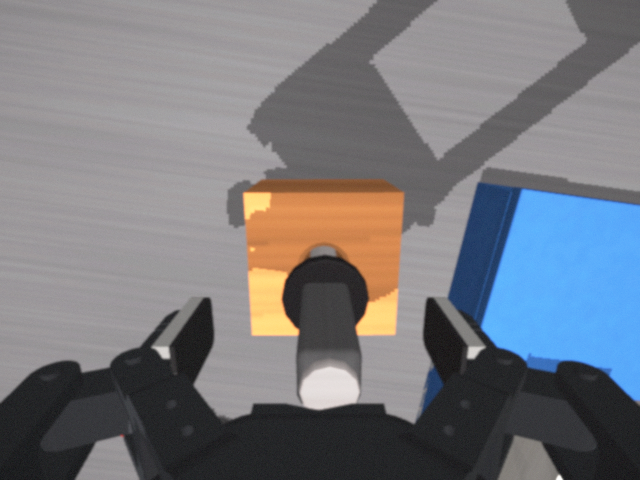

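Call:
{"api": "jog_arm", "payload": {"series": [0,0.001,0,0,0,0,0,0,0,0,0,0,0,0,0,0,0,0,0,0,0,0,0,0,0,0,0,0,0,0], "fingers": 255, "force": 90}}

```text
clock: 12.42
eef_pos: [0.4817, -0.3685, 0.1092]
tool_rot: [[-0.99, -0.14, 0.001], [-0.14, 0.99, -0.001], [-0.001, -0.001, -1.0]]
ft_force: [-0.7, 0.8, 6.1]
width: 0.223
```

Call:
{"api": "jog_arm", "payload": {"series": [0,0,-0.02,0,0,0,0,0,-0.03,0,0,0,0,0,-0.03,0,0,0,0,0,-0.03,0,0,0,0,0,0,0,0,0]}}

```text
clock: 13.05
eef_pos: [0.4825, -0.3694, 0.2203]
tool_rot: [[-0.99, -0.14, 0.003], [-0.14, 0.99, -0.003], [-0.003, -0.004, -1.0]]
ft_force: [0.3, -0.1, -3.2]
width: 0.224
```

```bash
python3 - <<'E'
from h import *
plan([])
snap('wrist','w4.png')
im=snap('scene','s6.png'); cv2.imwrite('pics/s6c.png',cv2.resize(im[60:350,150:450,::-1],None,fx=2,fy=2))
E
```

```text
from [ 0.4825 -0.3694  0.2203] w 0.224 t 13.05 F [ 0.3 -0.1 -3.2]
end [ 0.4825 -0.3694  0.2203]
```

View pics/w4.png

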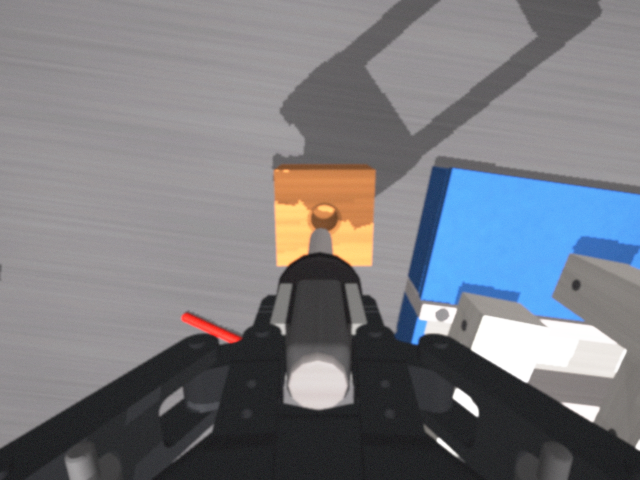

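View pics/s6c.png

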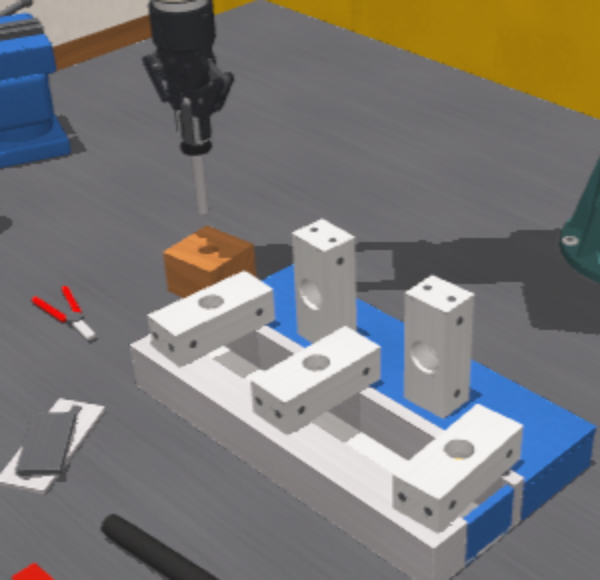

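```bash
cat >> h.py <<'E'
def projtool(P):
    i=cams.camera_info('wrist');T=i['mount'];P=np.atleast_2d(P);c=(P-T[:3,3])@T[:3,:3]
    return np.c_[i['cx']+i['fx']*c[:,0]/-c[:,2], i['cy']-i['fy']*c[:,1]/-c[:,2]]
E
python3 - <<'E'
from h import *
print(projtool([(0,0,.103),(-.008,0,.103),(.008,0,.103),(0,0,.013),(0,0,-.055)]).round(1))
im=cv2.imread('pics/w4.png'); c=im[180:300,260:380]
cv2.imwrite('pics/w4c.png',cv2.resize((255*(c/255.)**.6).astype('uint8'),None,fx=5,fy=5,interpolation=2))
im=cv2.imread('pics/s6.png'); c=im[60:180,200:290]
cv2.imwrite('pics/s6d.png',cv2.resize(c,None,fx=5,fy=5,interpolation=2))
s=get_state(); R=s['tool_rot'];p=s['eef_pos']
print(proj('scene',[p+R@[0,0,.103],p,p+R@[0,0,.01]]).round(1))
E
```

```text
[[319.2 236.2]
 [319.2 246.8]
 [319.2 225.5]
 [319.6 287.7]
 [320.5 383. ]]
[[251.4 166.1]
 [247.5 129.9]
 [247.9 133.6]]
```

View pics/w4c.png

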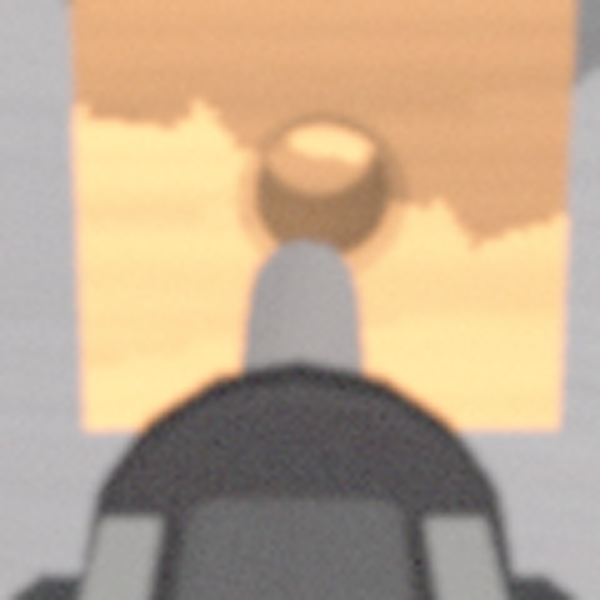

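View pics/s6d.png

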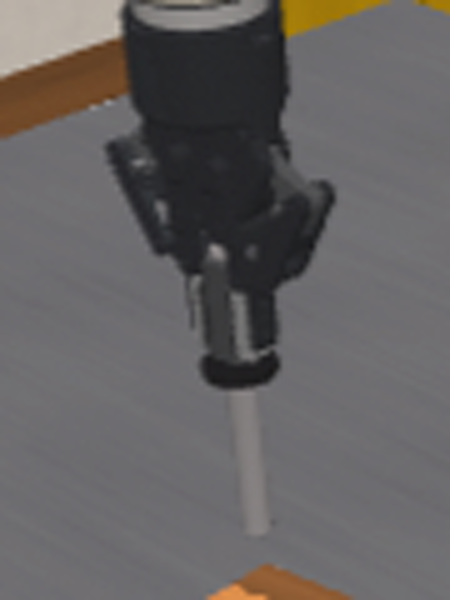

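```bash
python3 - <<'E'
from h import *
plan([((.600,-.210,.240),0)])
E
```

```text
from [ 0.4808 -0.3679  0.2173] w 0.225 t 13.15 F [-0.3  0.3 -3.7]
[-0.035, 0.0349, -0.0057, 0.0, 0.0, 2.0, -0.0338, 0.0361, -0.0057, 0.0, 0.0, 2.0, -0.0325, 0.0373, -0.0057, 0.0, 0.0, 2.0, -0.0311, 0.0384, -0.0056, 0.0, -0.1, 2.0]
end [ 0.6  -0.21  0.24]
```

Call:
{"api": "jog_arm", "payload": {"series": [0,0,-0.02,0,0,0,-0.035,0.035,-0.002,0,0,2,-0.034,0.036,0,0,0,2,-0.033,0.037,0,0,0,2,-0.031,0.038,0,0,0,2]}}

```text
clock: 13.78
eef_pos: [0.6008, -0.2093, 0.2377]
tool_rot: [[-1.0, 0.001, -0.004], [0.001, 1.0, 0.002], [0.004, 0.001, -1.0]]
ft_force: [0.2, -1.6, -3.0]
width: 0.223
```

Call:
{"api": "jog_arm", "payload": {"series": [0,0,0,0,0,0,0,0,0,0,0,0]}}

```text
clock: 14.02
eef_pos: [0.6, -0.2107, 0.2383]
tool_rot: [[-1.0, -0.002, -0.003], [-0.002, 1.0, 0.001], [0.003, 0.001, -1.0]]
ft_force: [-0.6, 0.3, -2.2]
width: 0.219
```

```bash
python3 - <<'E'
from h import *
plan([((.600,-.210,.225),0)])
im=snap('wrist','w5.png')
im=snap('scene','s7.png'); cv2.imwrite('pics/s7c.png',cv2.resize(im[100:300,180:380,::-1],None,fx=3,fy=3))
E
```

```text
from [ 0.6    -0.2107  0.2383] w 0.219 t 14.03 F [-0.6  0.3 -2.2]
[0.0, 0.0007, 0.0133, 0.0, -0.2, 0.1]
end [ 0.6   -0.21   0.225]
```

View pics/w5.png

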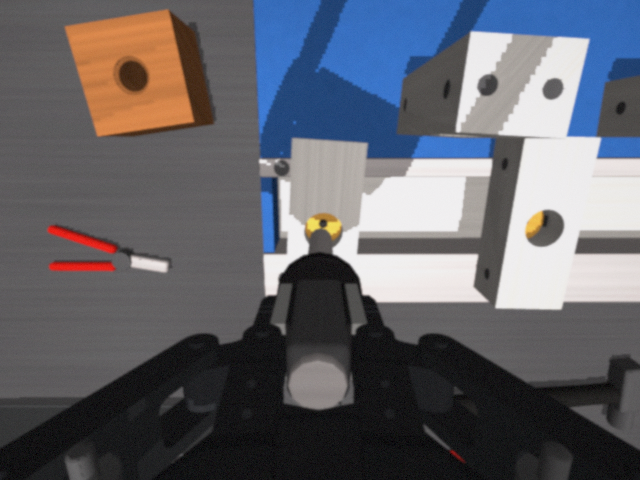

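View pics/s7c.png

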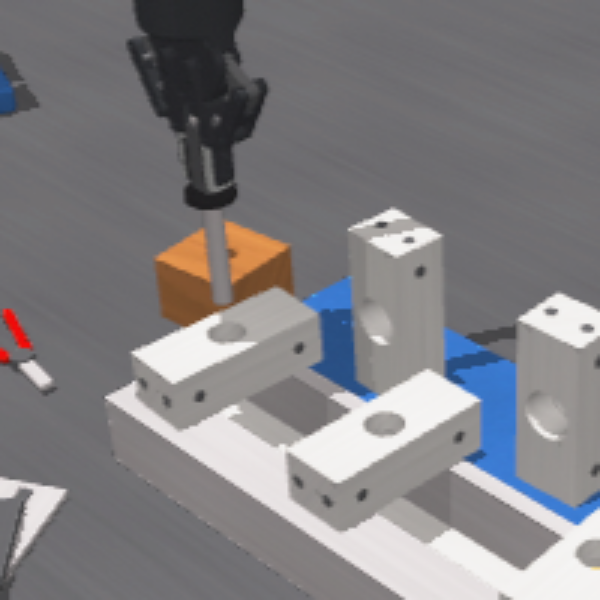

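```bash
python3 - <<'E'
from h import *
print(projtool([(0,0,.1303),(.0155,0,.1303),(0,.0155,.1303),(0,-.0155,.1303)]).round(1))
im=cv2.imread('pics/w5.png'); c=im[190:270,280:370]
cv2.imwrite('pics/w5c.png',cv2.resize((255*(c/255.)**.7).astype('uint8'),None,fx=7,fy=7,interpolation=2))
E
```

```text
[[318.9 226.7]
 [319.  207.5]
 [338.5 226.7]
 [299.4 226.7]]
```

View pics/w5c.png

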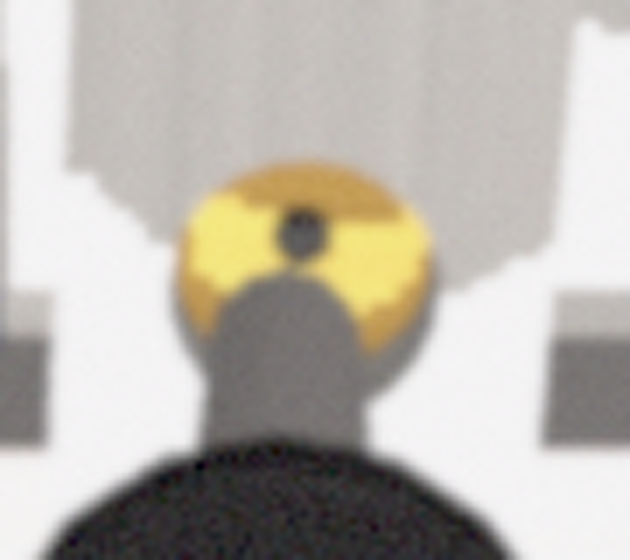

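Call:
{"api": "jog_arm", "payload": {"series": [-0.003,0.003,0.012,0,0,0,0,0,0.015,0,0,0,0,0,0.012,0,0,0,0,0,0.006,0,0,0,0,0,0,0,0,0]}}

```text
clock: 14.75
eef_pos: [0.6037, -0.208, 0.1946]
tool_rot: [[-1.0, -0.001, -0.001], [-0.001, 1.0, 0.0], [0.001, 0.0, -1.0]]
ft_force: [-0.2, -0.8, -2.5]
width: 0.226
```

```bash
python3 - <<'E'
from h import *
plan([((.603,-.207,.160),0,.006)])
E
```

```text
from [ 0.6037 -0.208   0.1946] w 0.226 t 14.75 F [-0.2 -0.8 -2.5]
[0.0001, 0.0002, 0.0058, 0.0, 0.0, 0.0, 0.0001, 0.0002, 0.0058, 0.0, 0.0, 0.0, 0.0001, 0.0001, 0.0057, 0.0, 0.0, 0.0, 0.0001, 0.0002, 0.0058, 0.0, 0.0, 0.0, 0.0001, 0.0001, 0.0057, 0.0, 0.0, 0.0]
[0.0002, 0.0002, 0.0058, 0.0, -0.1, 0.0]
end [ 0.603 -0.207  0.16 ]
```

Call:
{"api": "jog_arm", "payload": {"series": [0,0,0.006,0,0,0,0,0,0.006,0,0,0,0,0,0.004,0,0,0,0,0,0.004,0,0,0]}}

```text
clock: 15.25
eef_pos: [0.6052, -0.2088, 0.1774]
tool_rot: [[-1.0, -0.001, 0.003], [-0.001, 1.0, -0.002], [-0.003, -0.002, -1.0]]
ft_force: [-3.0, 0.9, 10.7]
width: 0.222
```

Call:
{"api": "jog_arm", "payload": {"series": [0,0,0.005,0,0,0,0,0,0.005,0,0,0,0,0,0.005,0,0,0,0,0,0,0,0,0]}}

```text
clock: 15.75
eef_pos: [0.6035, -0.2077, 0.1592]
tool_rot: [[-1.0, -0.001, -0.002], [-0.001, 1.0, 0.001], [0.002, 0.001, -1.0]]
ft_force: [-0.2, -0.6, -2.3]
width: 0.223
```

```bash
python3 - <<'E'
from h import *
plan([])
im=snap('wrist','w6.png')
im=snap('scene','s8.png'); cv2.imwrite('pics/s8c.png',cv2.resize(im[100:300,180:380,::-1],None,fx=3,fy=3))
E
```

```text
from [ 0.6035 -0.2077  0.1592] w 0.223 t 15.75 F [-0.2 -0.6 -2.3]
end [ 0.6035 -0.2077  0.1592]
```

View pics/w6.png

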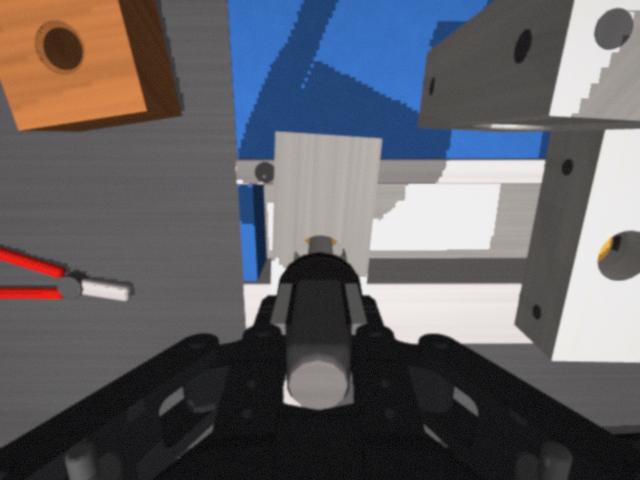

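View pics/s8c.png

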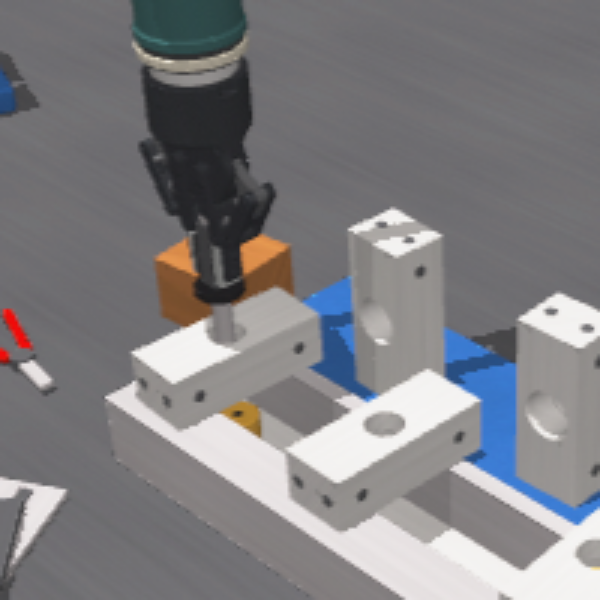

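```bash
python3 - <<'E'
from h import *
plan([((.6035,-.2077,.238),0,.04),((.6005,-.0325,.238),0,.055)])
E
```

```text
from [ 0.604 -0.208  0.16 ] w 0.223 t 15.85 F [ 0.9 -0.8 -2.8]
[0.0003, 0.0001, -0.039, 0.0, 0.0, 0.0, 0.0003, 0.0002, -0.039, 0.0, 0.0, 0.0, 0.0007, 0.0438, 0.0, 0.0, 0.0, 0.0, 0.0007, 0.0438, 0.0, 0.0, 0.0, 0.0, 0.0007, 0.0438, 0.0, 0.0, 0.0, 0.0]
[0.0008, 0.0438, 0.0, 0.0, 0.0, 0.0]
end [ 0.6005 -0.0325  0.238 ]
```

Call:
{"api": "jog_arm", "payload": {"series": [0,0,-0.03,0,0,0,0,0,-0.048,0,0,0,0,0,0,0,0,0,0.001,0.044,0,0,0,0,0.001,0.044,0,0,0,0]}}

```text
clock: 16.48
eef_pos: [0.6014, -0.1193, 0.2372]
tool_rot: [[-1.0, 0.001, -0.001], [0.001, 1.0, 0.001], [0.001, 0.001, -1.0]]
ft_force: [0.7, 0.0, -2.9]
width: 0.227
```

Call:
{"api": "jog_arm", "payload": {"series": [0.001,0.044,0,0,0,0,0.0005,0.044,0,0,0,0,0,0,0,0,0,0,0,0,0,0,0,0]}}

```text
clock: 16.98
eef_pos: [0.6002, -0.0322, 0.2376]
tool_rot: [[-1.0, -0.001, -0.001], [-0.001, 1.0, -0.001], [0.001, -0.001, -1.0]]
ft_force: [-0.5, 0.5, -3.0]
width: 0.223
```

```bash
python3 - <<'E'
from h import *
plan([((.6005,-.0325,.238),0)])
im=snap('wrist','w7.png')[:,:,::-1]; c=im[190:270,280:370]
cv2.imwrite('pics/w7c.png',cv2.resize((255*(c/255.)**.7).astype('uint8'),None,fx=7,fy=7,interpolation=2))
E
```

```text
from [ 0.6002 -0.0322  0.2376] w 0.223 t 16.98 F [-0.5  0.5 -3. ]
[-0.0003, -0.0003, -0.0004, 0.0, -0.1, 0.1]
end [ 0.6005 -0.0325  0.238 ]
```

View pics/w7.png

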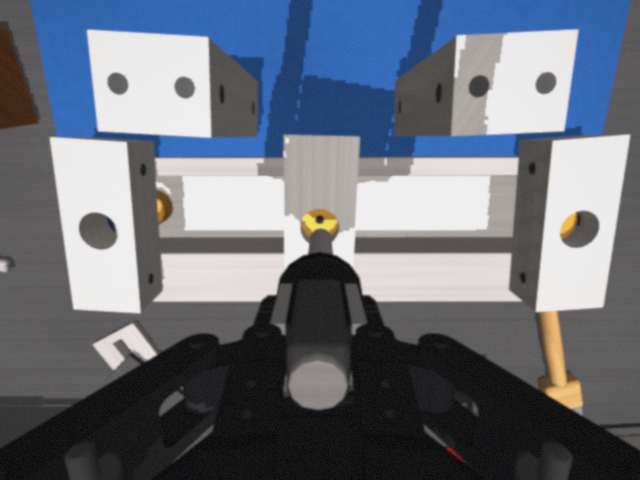

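View pics/w7c.png

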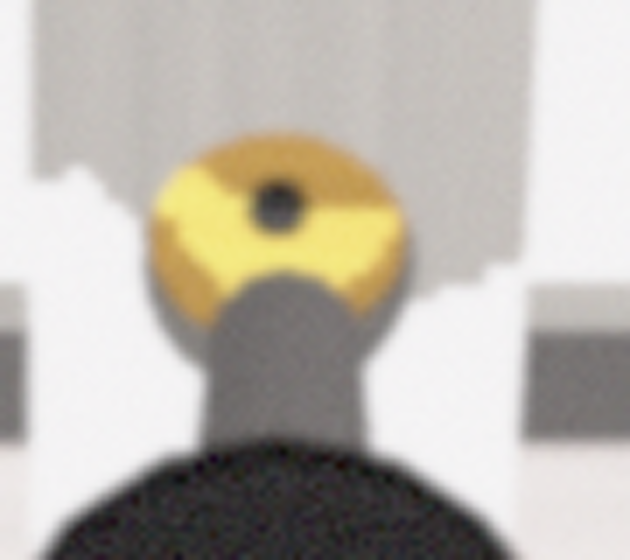

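Call:
{"api": "jog_arm", "payload": {"series": [0,0,0.012,0,0,0,0,0,0.015,0,0,0,0,0,0.012,0,0,0,0,0,0.006,0,0,0,0,0,0.006,0,0,0]}}

```text
clock: 17.65
eef_pos: [0.6006, -0.0321, 0.1868]
tool_rot: [[-1.0, -0.001, -0.0], [-0.001, 1.0, -0.0], [0.0, -0.0, -1.0]]
ft_force: [-0.2, 0.7, -2.3]
width: 0.219
```

Call:
{"api": "jog_arm", "payload": {"series": [0,0,0.005,0,0,0,0,0,0.004,0,0,0,0,0,0.004,0,0,0,0,0,0.004,0,0,0]}}

```text
clock: 18.15
eef_pos: [0.6014, -0.0323, 0.1715]
tool_rot: [[-1.0, -0.001, 0.002], [-0.001, 1.0, -0.001], [-0.002, -0.001, -1.0]]
ft_force: [-0.1, -0.5, -2.6]
width: 0.223
```

Call:
{"api": "jog_arm", "payload": {"series": [0,0,0.005,0,0,0,0,0,0.005,0,0,0,0,0,0,0,0,0,0,0,0,0,0,0]}}

```text
clock: 18.65
eef_pos: [0.6005, -0.032, 0.1601]
tool_rot: [[-1.0, -0.001, -0.0], [-0.001, 1.0, -0.0], [0.0, -0.0, -1.0]]
ft_force: [0.6, 0.7, -1.8]
width: 0.225
```

```bash
python3 - <<'E'
from h import *
plan([((.601,-.032,.238),0,.04),((.601,.1715,.238),0,.055)])
im=snap('wrist','w8.png')
im=snap('scene','s9.png'); cv2.imwrite('pics/s9c.png',cv2.resize(im[100:300,180:380,::-1],None,fx=3,fy=3))
E
```

```text
from [ 0.6005 -0.032   0.1601] w 0.225 t 18.65 F [ 0.6  0.7 -1.8]
[-0.0002, 0.0, -0.0389, 0.0, 0.0, 0.0, -0.0003, 0.0, -0.039, 0.0, 0.0, 0.0, 0.0, 0.0509, 0.0, 0.0, 0.0, 0.0, 0.0, 0.0509, 0.0, 0.0, 0.0, 0.0, 0.0, 0.0509, 0.0, 0.0, 0.0, 0.0]
[-0.0001, 0.0508, 0.0, 0.0, 0.0, 0.0]
end [0.601  0.1715 0.238 ]
```

View pics/s9c.png

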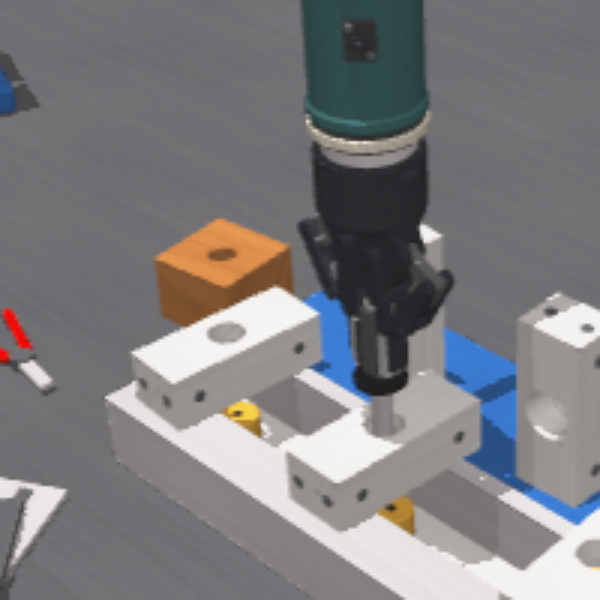

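View pics/w8.png

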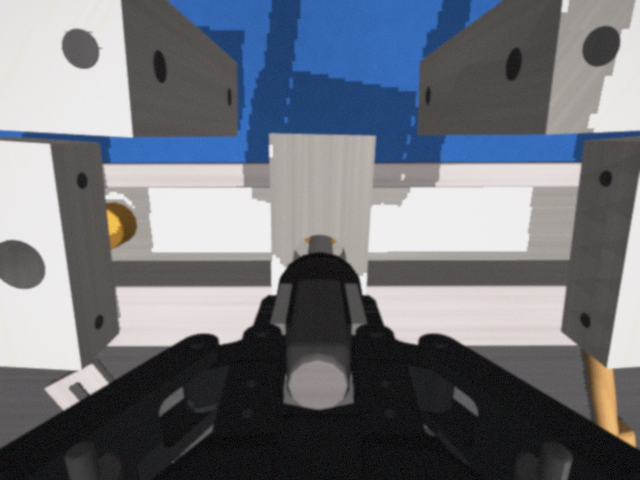

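Second bush is in the tray. Next, the third block.

Call:
{"api": "jog_arm", "payload": {"series": [0,0,-0.03,0,0,0,0,0,-0.048,0,0,0,0,0,0,0,0,0,0,0.051,0,0,0,0,0,0.051,0,0,0,0]}}

```text
clock: 19.38
eef_pos: [0.5999, 0.0705, 0.2374]
tool_rot: [[-1.0, 0.001, -0.001], [0.001, 1.0, 0.0], [0.001, 0.0, -1.0]]
ft_force: [0.8, 0.9, -2.1]
width: 0.222
```

Call:
{"api": "jog_arm", "payload": {"series": [0,0.051,0,0,0,0,0,0.051,0,0,0,0,0,0,0,0,0,0,0,0,0,0,0,0]}}

```text
clock: 19.88
eef_pos: [0.5997, 0.1717, 0.2372]
tool_rot: [[-1.0, -0.002, -0.002], [-0.002, 1.0, -0.001], [0.002, -0.001, -1.0]]
ft_force: [0.3, -0.3, -2.7]
width: 0.22
```

```bash
python3 - <<'E'
from h import *
plan([((.601,.1715,.238),0)])
im=snap('wrist','w9.png')[:,:,::-1]; c=im[190:270,280:370]
cv2.imwrite('pics/w9c.png',cv2.resize((255*(c/255.)**.7).astype('uint8'),None,fx=7,fy=7,interpolation=2))
E
```

```text
from [0.5997 0.1717 0.2372] w 0.22 t 19.88 F [ 0.3 -0.3 -2.7]
[-0.0013, -0.0002, -0.0008, -0.1, -0.1, 0.1]
end [0.601  0.1715 0.238 ]
```

View pics/w9c.png

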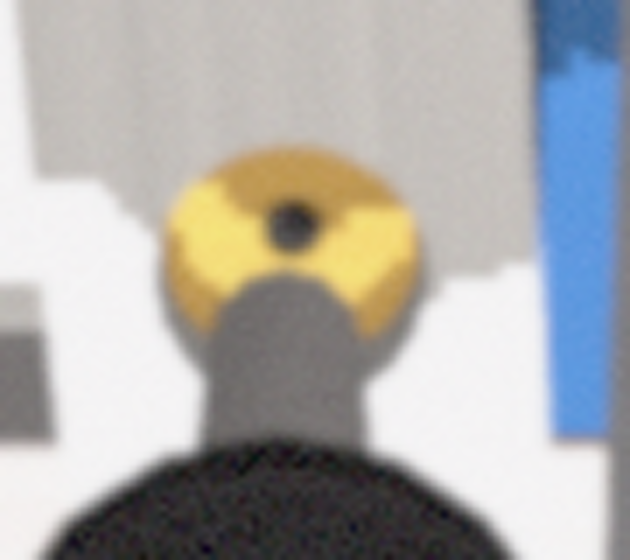

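Call:
{"api": "jog_arm", "payload": {"series": [-0.002,0.001,0.012,0,0,0,0,0,0.015,0,0,0,0,0,0.012,0,0,0,0,0,0.006,0,0,0,0,0,0.006,0,0,0]}}

```text
clock: 20.55
eef_pos: [0.6025, 0.1729, 0.1868]
tool_rot: [[-1.0, -0.001, -0.0], [-0.001, 1.0, -0.0], [0.0, -0.0, -1.0]]
ft_force: [0.8, 0.6, -2.9]
width: 0.22
```

Call:
{"api": "jog_arm", "payload": {"series": [0,0,0.005,0,0,0,0,0,0.004,0,0,0,0,0,0.004,0,0,0,0,0,0.004,0,0,0]}}

```text
clock: 21.05
eef_pos: [0.6031, 0.1729, 0.1715]
tool_rot: [[-1.0, -0.001, 0.002], [-0.001, 1.0, 0.0], [-0.002, 0.0, -1.0]]
ft_force: [-0.1, 0.3, -2.0]
width: 0.219
```

Call:
{"api": "jog_arm", "payload": {"series": [0,0,0.005,0,0,0,0,0,0.005,0,0,0,0,0,0,0,0,0,0,0,0,0,0,0]}}

```text
clock: 21.55
eef_pos: [0.6024, 0.173, 0.1601]
tool_rot: [[-1.0, -0.001, -0.0], [-0.001, 1.0, -0.0], [0.0, -0.0, -1.0]]
ft_force: [0.5, 0.1, -2.6]
width: 0.226
```

```bash
python3 - <<'E'
from h import *
plan([])
im=snap('wrist','w10.png')
im=snap('scene','s10.png'); cv2.imwrite('pics/s10c.png',cv2.resize(im[150:350,220:450,::-1],None,fx=3,fy=3))
E
```

```text
from [0.6024 0.173  0.1601] w 0.226 t 21.55 F [ 0.5  0.1 -2.6]
end [0.6024 0.173  0.1601]
```

View pics/s10c.png

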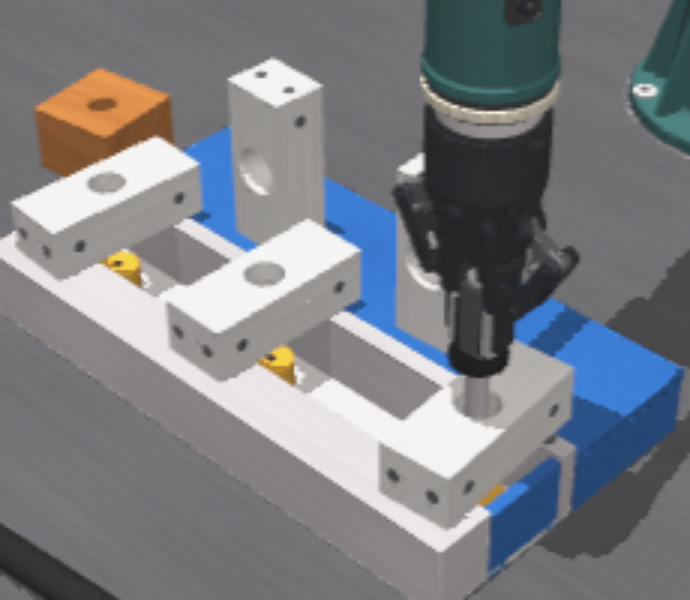

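View pics/w10.png

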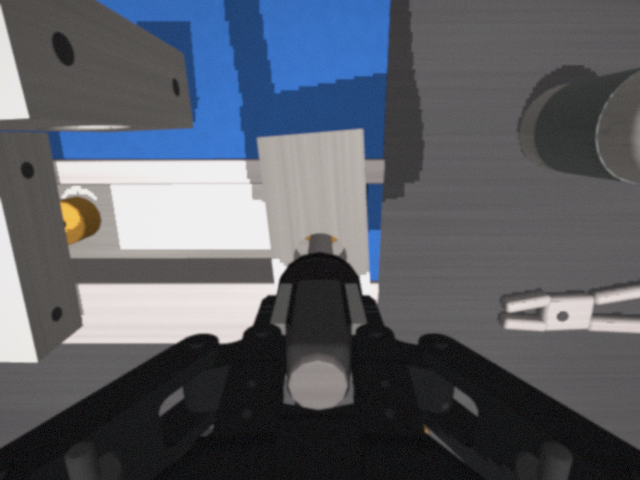

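Call:
{"api": "jog_arm", "payload": {"series": [0,0,-0.03,0,0,0,0,0,-0.05,0,0,0,0,0,0,0,0,0,0,-0.055,0,0,0,0,0,-0.055,0,0,0,0]}}

```text
clock: 22.28
eef_pos: [0.6018, 0.0623, 0.2393]
tool_rot: [[-1.0, -0.003, -0.001], [-0.003, 1.0, -0.0], [0.001, -0.0, -1.0]]
ft_force: [0.9, -0.3, -2.4]
width: 0.224
```

Call:
{"api": "jog_arm", "payload": {"series": [0,-0.055,0,0,0,0,0,-0.055,0,0,0,0,0,-0.055,0,0,0,0,0,-0.055,0,0,0,0,0,-0.055,0,0,0,0]}}

```text
clock: 22.9
eef_pos: [0.6018, -0.2135, 0.239]
tool_rot: [[-1.0, -0.001, -0.001], [-0.001, 1.0, 0.001], [0.001, 0.001, -1.0]]
ft_force: [1.0, 0.2, -2.7]
width: 0.221
```

```bash
python3 - <<'E'
from h import *
plan([((.600,-.30,.238),0),((.53,-.365,.238),8)])
snap('wrist','w11.png')
im=snap('top','t3.png'); cv2.imwrite('pics/t3c.png',cv2.resize(im[190:325,225:525,::-1],None,fx=2.66,fy=2.66,interpolation=2))
E
```

```text
from [ 0.6018 -0.2135  0.239 ] w 0.221 t 22.9 F [ 1.   0.2 -2.7]
[0.0009, -0.0432, 0.0005, 0.0, 0.0, 0.0, 0.0009, -0.0433, 0.0004, 0.0, -0.1, 0.0, 0.035, -0.0325, 0.0, 0.0, 0.0, -4.0, 0.0373, -0.0299, 0.0, 0.0, 0.0, -4.0]
end [ 0.5299 -0.365   0.238 ]
```

View pics/t3c.png

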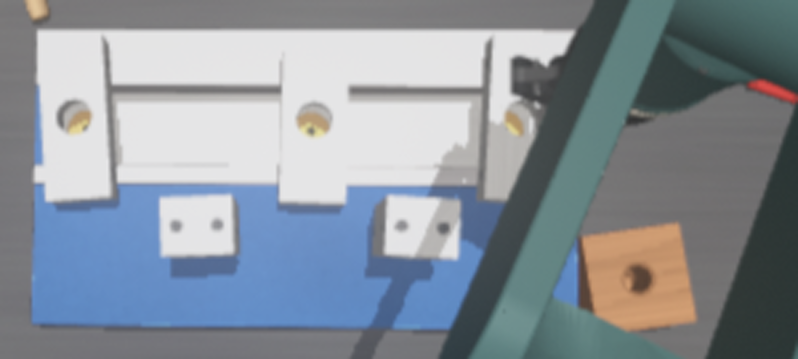

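View pics/w11.png

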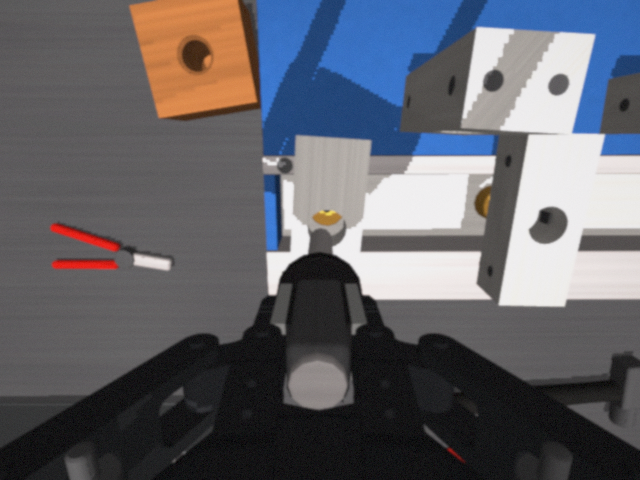

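```bash
python3 - <<'E'
from h import *
np.set_printoptions(precision=4,suppress=True)
f=lambda L:np.array(L,float)/2.66+[225,190]
h=atz('top',f([(581,238),(681,223),(697,321),(598,335)]),.062); print(h,h.mean(0))
print('hole',atz('top',f([(638.5,279)]),.062))
h=atz('wrist',[(131,5),(243,0),(260,103),(160,118)],.062); print(h)
print('hole w',atz('wrist',[(196,55)],.062))
plan([((.600,-.25,.238),0),((.52,-.325,.238),8)])
E
```

```text
[[ 0.5023 -0.2691  0.062 ]
 [ 0.5163 -0.3556  0.062 ]
 [ 0.432  -0.3671  0.062 ]
 [ 0.4189 -0.2822  0.062 ]] [ 0.4674 -0.3185  0.062 ]
hole [[ 0.4674 -0.3179  0.062 ]]
[[ 0.4328 -0.3663  0.062 ]
 [ 0.4298 -0.2775  0.062 ]
 [ 0.5058 -0.268   0.062 ]
 [ 0.5174 -0.3542  0.062 ]]
hole w [[ 0.4688 -0.3185  0.062 ]]
from [ 0.6021 -0.218   0.239 ] w 0.222 t 23.0 F [ 0.2  0.5 -3.5]
[0.0019, -0.032, 0.0011, -0.2, 0.0, -0.2, 0.04, -0.0375, 0.0, 0.0, 0.0, -4.0, 0.0425, -0.0347, 0.0001, 0.0, 0.0, -4.0]
end [ 0.52  -0.325  0.238]
```

Call:
{"api": "jog_arm", "payload": {"series": [0,-0.035,0,0,0,0,0.043,-0.033,0,0,0,-4,0.046,-0.03,0,0,0,-4,0.04,0.004,0,0,0,0,0,0,0,0,0,0]}}

```text
clock: 23.62
eef_pos: [0.4723, -0.3138, 0.2391]
tool_rot: [[-0.991, -0.137, -0.003], [-0.137, 0.991, 0.002], [0.003, 0.003, -1.0]]
ft_force: [0.3, -0.4, -2.8]
width: 0.222
```

Call:
{"api": "jog_arm", "payload": {"series": [0,0,0,0,0,0]}}

```text
clock: 23.75
eef_pos: [0.476, -0.3144, 0.24]
tool_rot: [[-0.99, -0.14, 0.0], [-0.14, 0.99, 0.0], [-0.0, 0.0, -1.0]]
ft_force: [0.1, 0.3, -3.6]
width: 0.22
```

```bash
python3 - <<'E'
from h import *
plan([((.4685,-.3185,.190),8,.03)])
E
```

```text
from [ 0.476  -0.3144  0.24  ] w 0.22 t 23.75 F [ 0.1  0.3 -3.6]
[0.004, -0.0015, 0.025, 0.0, 0.0, 0.0, 0.004, -0.0015, 0.025, 0.0, 0.0, 0.0]
end [ 0.4685 -0.3185  0.19  ]
```

Call:
{"api": "jog_arm", "payload": {"series": [0.004,-0.0015,0.025,0,0,0,0.004,-0.0015,0.025,0,0,0,0,0,0,0,0,0,0,0,0,0,0,0]}}

```text
clock: 24.25
eef_pos: [0.4695, -0.319, 0.1909]
tool_rot: [[-0.99, -0.141, 0.001], [-0.141, 0.99, -0.001], [-0.001, -0.001, -1.0]]
ft_force: [0.0, -1.2, -2.4]
width: 0.219
```

```bash
python3 - <<'E'
from h import *
plan([((.4685,-.3185,.190),8,.03)])
s=get_state(); h=s['eef_pos'][2]-.062
im=snap('wrist','w12.png')[:,:,::-1]; c=im[190:290,270:370]
cv2.imwrite('pics/w12c.png',cv2.resize((255*(c/255.)**.7).astype('uint8'),None,fx=6,fy=6,interpolation=2))
print(projtool([(0,0,h),(.012,0,h),(0,.012,h),(0,-.012,h),(0,0,.103),(.008,0,.103)]).round(1))
im=snap('scene','s11.png'); cv2.imwrite('pics/s11c.png',cv2.resize(im[110:230,190:310,::-1],None,fx=5,fy=5,interpolation=2))
E
```

```text
from [ 0.4695 -0.319   0.1909] w 0.219 t 24.25 F [ 0.  -1.2 -2.4]
[0.0009, 0.0006, 0.0009, 0.0, 0.0, 0.1]
end [ 0.4685 -0.3185  0.19  ]
[[319.1 227.3]
 [319.1 212.4]
 [334.3 227.3]
 [304.  227.3]
 [319.2 236.2]
 [319.2 225.5]]
```

View pics/w12c.png

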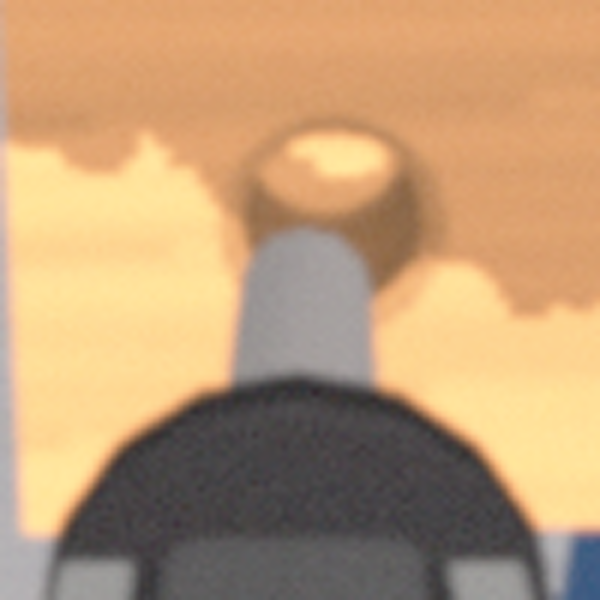

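View pics/s11c.png

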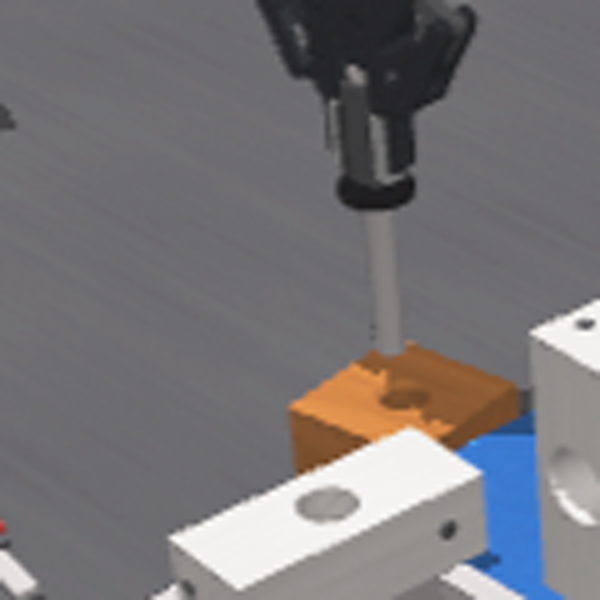

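Call:
{"api": "jog_arm", "payload": {"series": [0.004,0.0035,0,0,0,0,0,0,0,0,0,0,0,0,0,0,0,0]}}

```text
clock: 24.72
eef_pos: [0.4638, -0.3161, 0.1907]
tool_rot: [[-0.99, -0.14, 0.0], [-0.14, 0.99, -0.0], [-0.0, -0.0, -1.0]]
ft_force: [-0.4, 0.4, -2.9]
width: 0.222
```

```bash
python3 - <<'E'
from h import *
plan([])
s=get_state(); h=s['eef_pos'][2]-.062
im=snap('wrist','w13.png')[:,:,::-1]; c=im[190:290,270:370]
cv2.imwrite('pics/w13c.png',cv2.resize((255*(c/255.)**.7).astype('uint8'),None,fx=6,fy=6,interpolation=2))
im=snap('scene','s12.png'); cv2.imwrite('pics/s12c.png',cv2.resize(im[110:230,190:310,::-1],None,fx=5,fy=5,interpolation=2))
E
```

```text
from [ 0.4638 -0.3161  0.1907] w 0.222 t 24.73 F [-0.4  0.4 -2.9]
end [ 0.4638 -0.3161  0.1907]
```

View pics/w13c.png

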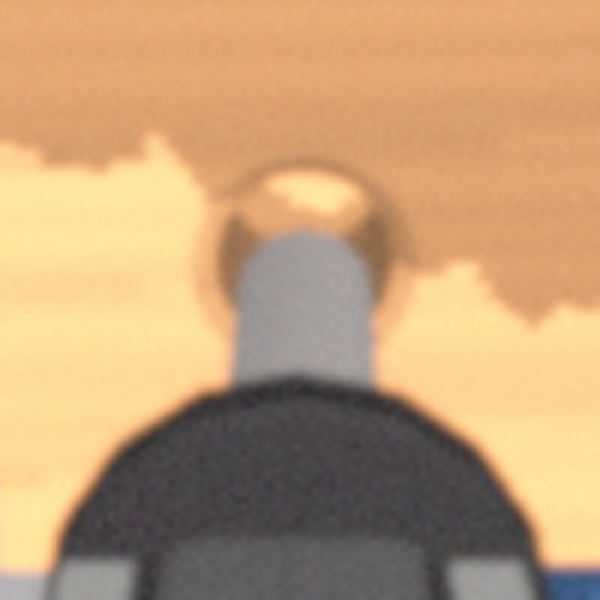

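View pics/s12c.png

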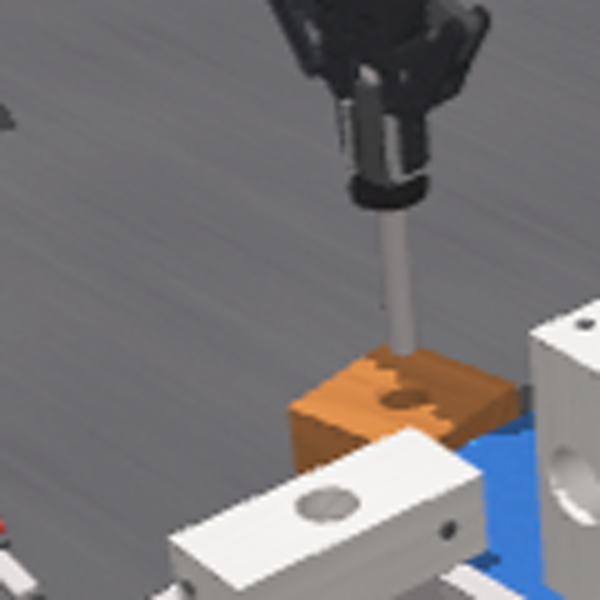

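Call:
{"api": "jog_arm", "payload": {"series": [-0.0015,0,0.008,0,0,0,0,0,0.012,0,0,0,0,0,0.012,0,0,0,0,0,0.008,0,0,0,0,0,0,0,0,0]}}

```text
clock: 25.45
eef_pos: [0.4647, -0.3154, 0.1493]
tool_rot: [[-0.99, -0.14, -0.002], [-0.14, 0.99, 0.001], [0.001, 0.001, -1.0]]
ft_force: [0.3, 0.4, -3.3]
width: 0.226
```

```bash
python3 - <<'E'
from h import *
plan([])
im=snap('scene','s13.png'); cv2.imwrite('pics/s13c.png',cv2.resize(im[110:230,190:310,::-1],None,fx=5,fy=5,interpolation=2))
E
```

```text
from [ 0.4647 -0.3154  0.1493] w 0.226 t 25.45 F [ 0.3  0.4 -3.3]
end [ 0.4647 -0.3154  0.1493]
```

View pics/s13c.png

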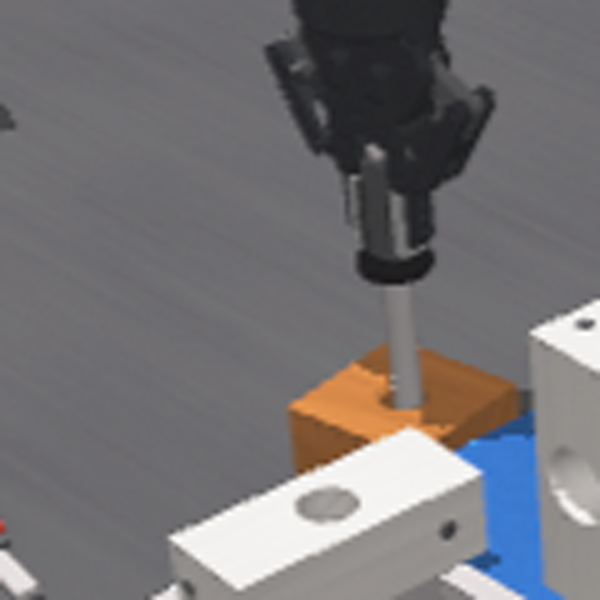

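Call:
{"api": "jog_arm", "payload": {"series": [0,0,0.012,0,0,0,0,0,0.012,0,0,0,0,0,0.008,0,0,0,0,0,0.005,0,0,0,0,0,0,0,0,0]}}

```text
clock: 26.12
eef_pos: [0.465, -0.3157, 0.1129]
tool_rot: [[-0.99, -0.14, -0.001], [-0.14, 0.99, 0.0], [0.001, 0.001, -1.0]]
ft_force: [0.1, 0.3, -3.0]
width: 0.221
```

```bash
python3 - <<'E'
from h import *
plan([])
im=snap('scene','s14.png'); cv2.imwrite('pics/s14c.png',cv2.resize(im[110:230,190:310,::-1],None,fx=5,fy=5,interpolation=2))
E
```

```text
from [ 0.465  -0.3157  0.1129] w 0.221 t 26.12 F [ 0.1  0.3 -3. ]
end [ 0.465  -0.3157  0.1129]
```

View pics/s14c.png

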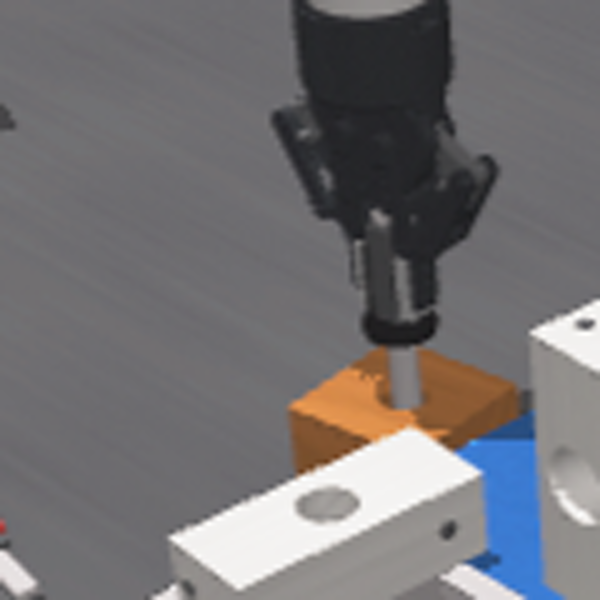

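Call:
{"api": "jog_arm", "payload": {"series": [0,0,0.002,0,0,0,0,0,0.0015,0,0,0,0,0,0,0,0,0,0,0,0,0,0,0]}}

```text
clock: 26.68
eef_pos: [0.4653, -0.3159, 0.1099]
tool_rot: [[-0.99, -0.14, 0.0], [-0.14, 0.99, -0.0], [-0.0, -0.0, -1.0]]
ft_force: [0.0, 0.3, -3.3]
width: 0.221
```

Call:
{"api": "jog_arm", "payload": {"series": [0,0,0,0,0,0,0,0,0,0,0,0,0,0,0,0,0,0,0,0,0,0,0,0], "fingers": 0}}

```text
clock: 27.18
eef_pos: [0.4653, -0.3159, 0.11]
tool_rot: [[-0.99, -0.14, 0.0], [-0.14, 0.99, -0.0], [-0.0, -0.0, -1.0]]
ft_force: [-0.2, -1.2, 0.4]
width: 0.996
```

```bash
python3 - <<'E'
from h import *
plan([])
snap('wrist','w15.png')
E
```

```text
from [ 0.4653 -0.3159  0.11  ] w 0.996 t 27.18 F [-0.2 -1.2  0.4]
end [ 0.4653 -0.3159  0.11  ]
```

View pics/w15.png

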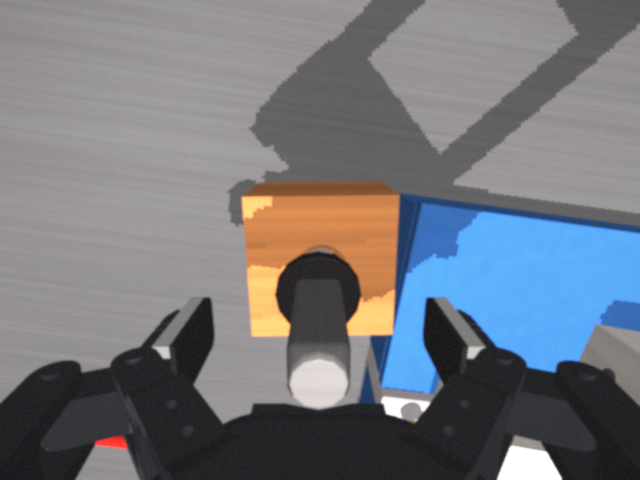

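Call:
{"api": "jog_arm", "payload": {"series": [0,0,-0.03,0,0,0,0,0,-0.04,0,0,0,0,0,-0.045,0,0,0,0,0,-0.045,0,0,0,0,-0.04,0,0,0,0]}}

```text
clock: 27.85
eef_pos: [0.4727, -0.3554, 0.2746]
tool_rot: [[-0.99, -0.142, 0.006], [-0.142, 0.99, -0.004], [-0.005, -0.005, -1.0]]
ft_force: [0.6, -0.9, -0.4]
width: 0.998
```

Call:
{"api": "jog_arm", "payload": {"series": [0,-0.06,0,0,0,0,0,-0.06,0,0,0,0,0,0,0,0,0,0,0,0,0,0,0,0]}}

```text
clock: 28.35
eef_pos: [0.4872, -0.4737, 0.2692]
tool_rot: [[-0.99, -0.139, -0.001], [-0.139, 0.99, 0.002], [0.001, 0.002, -1.0]]
ft_force: [-0.5, 0.7, 0.2]
width: 1.001
```

```bash
python3 - <<'E'
from h import *
plan([])
im=snap('top','t4.png'); cv2.imwrite('pics/t4c.png',cv2.resize(im[180:325,215:525,::-1],None,fx=2.5,fy=2.5,interpolation=2))
im=snap('scene','s15.png'); cv2.imwrite('pics/s15c.png',cv2.resize(im[120:350,160:460,::-1],None,fx=2.6,fy=2.6,interpolation=2))
E
```

```text
from [ 0.4872 -0.4737  0.2692] w 1.001 t 28.35 F [-0.5  0.7  0.2]
end [ 0.4872 -0.4737  0.2692]
```

View pics/t4c.png

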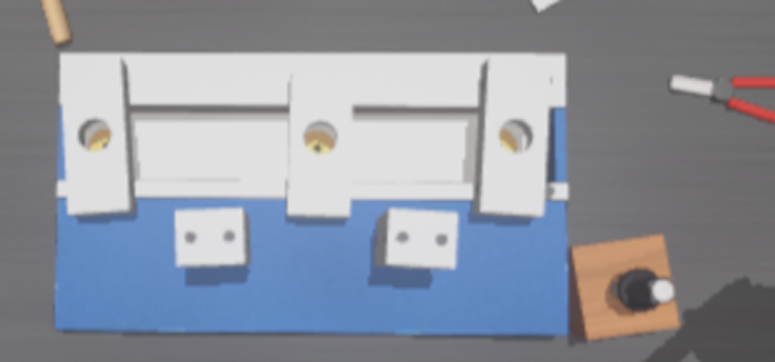

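View pics/s15c.png

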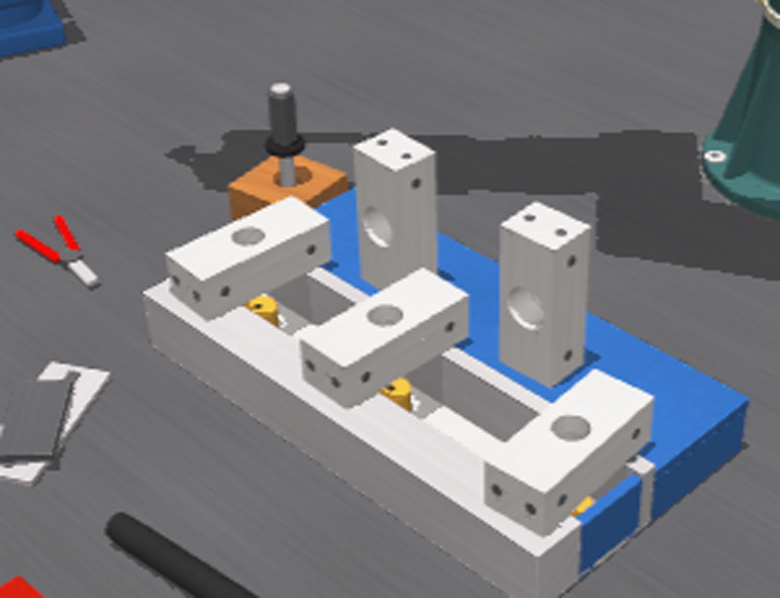

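```bash
python3 - <<'E'
from h import *
print(job.sign_off()); print(get_state()['clock'])
E
```

```text
the job is handed in; nothing more can be done
None
the job is handed in; nothing more can be done
```

The job is done and handed in at about 28 s of the 208 s allowed. The three blocks with bushes were the two end ones and the middle one. I tipped each over the stop bar so it lies face down across both bars, then pushed its bush out with the drift.

- **Bushes:** The last pictures show two bushes clearly in the catch tray. The third is at the robot's left (+y) end. It is only partly visible under its block, but it is out of the pocket, and the drift met no resistance at full depth.
- **Blocks:** The two empty blocks are still standing untouched, and all five blocks are on the stand.
- **Drift:** It stands upright in its holder, and the gripper was open and clear of it.
- **Holder:** During the work the holder was knocked about 5 cm, to right beside the stand. I found it again with the cameras, put the drift back there, and did not move it to its old spot.
- **Disagreements:** The top and wrist cameras differed by 2 to 4 mm sideways. I used the drift-to-hole offset in the wrist picture for the fine alignment, and nothing jammed.

I did not check the tin and locking pliers in the final pictures. The arm never went near them.

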